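# Clamp a model wing in the building jig, fire the activator spray, and clear the bars

### The arm

A 7-joint arm with a two-finger parallel gripper is mounted at the origin on the work surface. World frame = base frame: x ahead of the robot, y to its left, z up, the work surface at z = 0. Lengths are in mm, angles in rad, forces in N, time in s.
With the tool pointing down it reaches from about 425 to 950 mm from the base axis. Payload 4.7 kg.
Tool frame: the origin (TCP) lies on the centre line of the jaws, within the pads' length; the fingertips stand 22 mm ahead of it and the grasp point (between the pads) lies 3 mm ahead of it; z points along the fingers, y is the direction in which the jaws open and shut (so a half turn about z gives the same grasp; the last joint's range is limited). The gripper opens to 85 mm and grips with 20 to 120 N. Pads are 22 mm wide; open, the fingers measure 114 mm over their backs; the gripper's body (76 mm by 85 mm) begins 54 mm behind the grasp point. The pads swing forward as they close: fully open they stand 13 mm farther back than shut.
Start: joints at [-1.348, 0.469, -0.049, 1.532, 0.024, 1.141, -0.082], TCP at [168.133, 653.741, 253.335] pointing down, gripper open.
Joint ranges: [-2.59, 2.59], [-0.33, 1.99], [-1.39, 1.29], [0.1, 2.45], [-1.04, 4.18], [0.21, 1.99], [-2.66, 2.66]. Speed limits (rad/s): [2.57, 2.57, 3.14, 3.14, 3.14, 3.14, 3.14].

### API

Orientations are given as a rotation vector (axis times angle).
In Python, from bench import bot gives the robot as it stands.
- The arm moves only by the shell command python3 -m creep 'ROWS' [FORCE]. ROWS is JSON, a list of rows, each an object of numbers: "ax", "ay", "az": the turn, a rotation vector about the world's x, y, z in rad; "tx", "ty", "tz": the shift along the world's x, y, z in mm; "jaw": the opening, from -1 (shut) to 1 (fully open), so that 0 is half open. A call has 1 to 5 rows; each row is the pose to reach, as a shift and turn from the pose commanded when the call began; what a row does not reach only later rows make up. A row lasts 1/10 s, in which the tool goes at most 50 mm and 8.59 degrees, less where a joint would pass 70% of its speed; a pose out of reach is approached as far as the arm can. A call with a gripper value outside its range is refused whole. The fingers move at their own pace and stop on an object; FORCE is the grip in N (left out, the last holds). Time passes only in rows, so rows that repeat a pose let the fingers close. It gives the time, the measured TCP pose, the force and the opening at its end, in the units of the state.
- bot.get_obs(): the state, without advancing time (a new reading comes with each control period).
- bot.capture(name): name is "side" or "top"; returns the picture (400x640x3 uint8, red, green, blue); there is no depth.
- bot.camera_model(name): a dict with "camera_matrix" (3x3 intrinsics, pixels), "origin" and "orientation" of the camera in the world. Camera axes: x right, y up, looking along -z (the intrinsics and any distortion apply to the point x, -y, -z); pixel columns grow to the right and rows downward; lengths in mm; the calibration is good to about 2 mm. A picture is of the moment at which its call begins. camera_model takes no time and is no camera call.
- bot.hand_in(): hands the job in, once; it reports no verdict.
The state is a dict: "t": time; "qpos": joint angles; "qvel": joint speeds; "joint_torque": joint torques, N m; "position": TCP position; "tool_rot": TCP orientation; "contact_force": force on the tool from outside, world axes, zero at the start; "ft_torque": the same for the moment, N m; "opening": opening from 0.0 (shut) to 1.0 (fully open).
Only numpy, scipy, OpenCV 4.12 (cv2) and the standard library are available. Lean on these libraries where they do the work, as an engineer would, in place of code of your own. Each camera call takes 0.05 s, during which the arm holds its last target.

### The job

Set the balsa wing panel flat in the bed of the building jig, then lay every hold-down bar that is on the bench across both of the jig's rails, centred, each fully down in its own pair of notches. With all the bars lying in place and let go, press the spray bottle's cap fully down and let it spring back up. Then lift the bars off and lay them all flat, grips up, on the floor of the plywood tray, leaving the wing in the jig and not disturbing the other things on the bench.

Things in the scene. Friction and masses are not known exactly. Their poses are not given: they have to be found in the camera images.
- jig: Fixed wooden jig; base 150 x 240 x 8 mm. Two rails, 20 mm wide, run along its y at x = +-52 mm (84 mm clear between); the bed floor between is 8 mm above the bench. Notch floors 42 mm above the bench; dividers 8 mm higher part four notches 30 mm wide at y = +-25, +-75 mm. Bed end stops 10 mm high, inner faces y = +-103 mm. Origin: centre of underside; z up, yaw within 0.15 rad of the world.
- bed (a point): Centre of the jig's bed floor (8 mm above the bench), where the wing panel's origin belongs.
- notch0 (a point): Seat of a notch pair of the jig: the point midway between the two rails, at the height of the notch floors (42 mm above the bench). A bar seated here has its origin here and its x along the jig's x.
- notch1 (a point): Seat of a notch pair of the jig: the point midway between the two rails, at the height of the notch floors (42 mm above the bench). A bar seated here has its origin here and its x along the jig's x.
- notch2 (a point): Seat of a notch pair of the jig: the point midway between the two rails, at the height of the notch floors (42 mm above the bench). A bar seated here has its origin here and its x along the jig's x.
- notch3 (a point): Seat of a notch pair of the jig: the point midway between the two rails, at the height of the notch floors (42 mm above the bench). A bar seated here has its origin here and its x along the jig's x.
- wing: Balsa wing frame 74 (x) x 180 (y) mm, 70-130 g. Main spar 12 mm thick, 30 mm high, full length along y at x = 0; pinch it across x at its middle. Edge strips 12 mm high, 7 mm thick at x = +-33.5; ribs 18 mm high, 5 mm thick at y = +-29, +-87.5: cells beside the spar are 24 x 53 mm. Same either way round; in the bed its y lies along the jig's y. Origin: centre of underside; z up.
- bar0: Hold-down bar: aluminium, 170 x 20 x 12 mm (own x, y, z), with a dark wooden grip block 44 (x) x 20 (y) x 30 (z) mm on its middle, flush with its long sides: 42 mm tall in all; 160 g. All alike; 2 to 4 present (None if absent). Starts flat on the bench, grip up, x within about 0.25 rad of the world's x. Origin: centre of underside; x along the bar, z up.
- bar1: Hold-down bar: aluminium, 170 x 20 x 12 mm (own x, y, z), with a dark wooden grip block 44 (x) x 20 (y) x 30 (z) mm on its middle, flush with its long sides: 42 mm tall in all; 160 g. All alike; 2 to 4 present (None if absent). Starts flat on the bench, grip up, x within about 0.25 rad of the world's x. Origin: centre of underside; x along the bar, z up.
- bar2: Hold-down bar: aluminium, 170 x 20 x 12 mm (own x, y, z), with a dark wooden grip block 44 (x) x 20 (y) x 30 (z) mm on its middle, flush with its long sides: 42 mm tall in all; 160 g. All alike; 2 to 4 present (None if absent). Starts flat on the bench, grip up, x within about 0.25 rad of the world's x. Origin: centre of underside; x along the bar, z up.
- bar3: Hold-down bar: aluminium, 170 x 20 x 12 mm (own x, y, z), with a dark wooden grip block 44 (x) x 20 (y) x 30 (z) mm on its middle, flush with its long sides: 42 mm tall in all; 160 g. All alike; 2 to 4 present (None if absent). Starts flat on the bench, grip up, x within about 0.25 rad of the world's x. Origin: centre of underside; x along the bar, z up.
- tray: Open plywood tray, heavy, standing on the bench, 210 mm (x) x 240 mm (y) outside, walls 5 mm thick and 20 mm high, floor 5 mm thick. Four bars fit side by side along its x, at y about -69, -23, 23, 69 mm. Origin: centre of the underside; z up.
- cap_top (a point): Centre of the top of the spray cap (a grey push cap 30 mm across) on the white bottle that stands fixed in a round foot; about 142 mm above the bench when up. Moves with the cap.
- cap (a joint): Travel of the sprung cap in m: 0 = up, 0.008 = fully down. Pressed straight down; takes about 2 N to start and 7 N at the bottom, and springs back when let go. A full press is at least 0.006.
- glue: Small glue bottle, 44 mm across, 100 mm tall. Bystander; origin under its centre.
- sander: Cork sanding block 110 x 45 x 30 mm. Bystander; origin under its centre.
- mug: White mug, 74 mm across, 90 mm tall. Bystander; origin under its centre.
- propeller: Wooden two-blade propeller, about 230 mm long, flat on the bench. Bystander; origin under its hub.
- servo: Small black servo case 40 x 20 x 38 mm. Bystander; origin under its centre.
- tape: Roll of paper tape 90 mm across, 20 mm high. Bystander; origin under its centre.
- weight: Brass weight 42 mm across, 45 mm tall with a stub on top. Bystander; origin under its centre.
Things that resemble listed ones, but are neither listed nor needed, are in the scene too. What is shaped like the bar1 but blue or red is not meant. What is shaped like the part that bears cap_top but purple is not meant.

How it is judged:
By the outcome, as a careful person would: the job done as asked, in the order asked, and still so for the second after the job is handed in, with the robot touching nothing.
Of bar0, bar1, bar2, bar3 only 2 to 4 are there at a start; the rules pass over those that are not, and their reading is None.
At some moment in a run one of bar0, bar1, bar2, bar3 may be knocked a few centimetres aside while the robot is not near it.
It also fails if it takes over 210 s, if anything falls off the work surface, if the arm or the gripper's body presses on something with over 40 N, if the wrist force passes 120 N, or if a joint passes its speed limit or range.

## Working session

There is one attempt and no reset: what is moved stays moved. The work goes in short steps, Python scripts to look and compute and a shell command to move; the robot and the scene stay as the last step left them, time stands still between calls to the robot, and variables do not carry over. Pictures are saved under pics/ and viewed, and the job is handed in when it is done.

```bash
ls; mkdir -p pics
python3 - <<'E'
from bench import bot
import cv2
print(bot.get_obs())
for n in ("side","top"):
    print(n,bot.camera_model(n))
    cv2.imwrite(f"pics/{n}0.png",bot.capture(n)[:,:,::-1])
E
```

```text
pics
{'t': 0.0, 'qpos': array([-1.34787721,  0.4694557 , -0.04857799,  1.5336741 ,  0.02408223,
        1.14100051, -0.0822921 ]), 'qvel': array([-0.00015466,  0.00027652, -0.00118804, -0.0017216 ,  0.00044255,
       -0.00061575, -0.00176612]), 'joint_torque': array([-4.02522237e-04, -5.10312295e+01, -4.70707635e-02, -2.37716299e+01,
        1.06470959e-02,  7.40196527e-03,  4.71519655e-06]), 'position': array([168.04740222, 653.19660621, 252.26009844]), 'tool_rot': array([-3.94463307e-01, -3.11654379e+00,  3.05385718e-03]), 'contact_force': array([-1.19703999, -0.45658094, -0.08830733]), 'ft_torque': array([ 0.00553869, -0.00225642,  0.04238953]), 'opening': 1.0005390284340627}
side {'camera_matrix': array([[479.44664649,   0.        , 322.84092834],
       [  0.        , 479.44664649, 202.26543832],
       [  0.        ,   0.        ,   1.        ]]), 'origin': array([   74.23210547, -1070.57233636,   996.08447501]), 'orientation': array([ 0.89617328, -0.19075758, -0.33636192])}
top {'camera_matrix': array([[406.05768155,   0.        , 323.15245644],
       [  0.        , 406.05768155, 199.12436238],
       [  0.        ,   0.        ,   1.        ]]), 'origin': array([ 391.25408504,  -26.13198425, 1299.93285725]), 'orientation': array([ 0.05109683, -0.06052226, -1.58531807])}
```

View pics/top0.png

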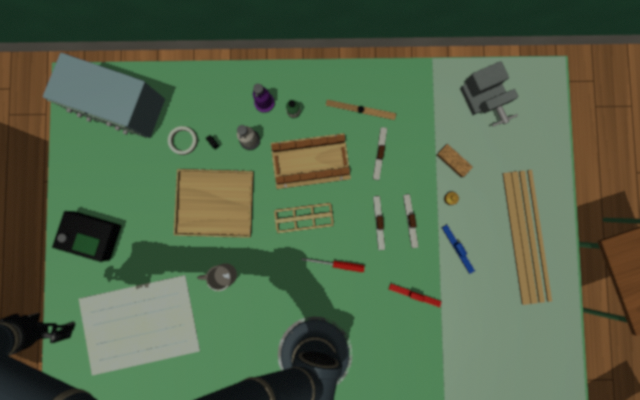

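View pics/side0.png

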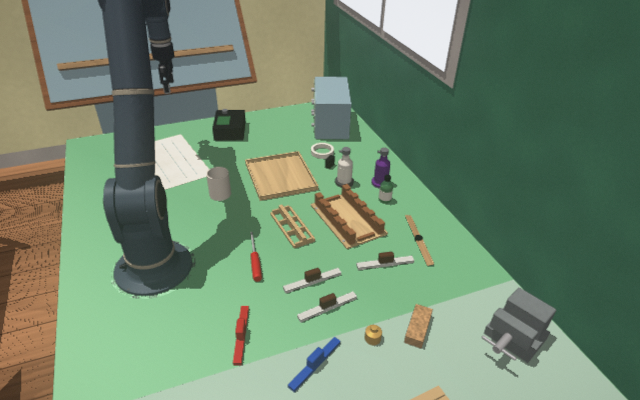

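Top view: three white bars with dark grips at (380,152), (378,222), (410,220); red and blue look-alikes at (415,294), (458,248). White bottle (247,135) has the grey cap, the purple one (263,98) does not count. Wing is at (304,217), jig at (311,160), tray at (214,203).

```bash
cat > h.py <<'E'
import numpy as np, cv2
from scipy.spatial.transform import Rotation as R
from bench import bot
def cam(n):
    m=bot.camera_model(n); return np.array(m["camera_matrix"]),np.array(m["origin"]),R.from_rotvec(m["orientation"]).as_matrix()
def ray(n,u,v):
    K,o,M=cam(n); d=np.array([(u-K[0,2])/K[0,0],-(v-K[1,2])/K[1,1],-1.]); d=M@d; return o,d/np.linalg.norm(d)
def onz(n,u,v,z):
    o,d=ray(n,u,v); return o+d*(z-o[2])/d[2]
def proj(n,p):
    K,o,M=cam(n); c=M.T@(np.array(p,float)-o); return np.array([K[0,2]+K[0,0]*c[0]/-c[2],K[1,2]+K[1,1]*c[1]/c[2]])
def tri(uv1,uv2,n1="top",n2="side"):
    o1,d1=ray(n1,*uv1);o2,d2=ray(n2,*uv2)
    A=np.stack([d1,-d2],1);s=np.linalg.lstsq(A,o2-o1,rcond=None)[0]
    a=o1+s[0]*d1;b=o2+s[1]*d2
    return (a+b)/2,np.linalg.norm(a-b)
def crop(n,name,x0,y0,x1,y1,f,img=None):
    if img is None: img=bot.capture(n)[:,:,::-1]
    cv2.imwrite(f"pics/{name}.png",cv2.resize(img[y0:y1,x0:x1],None,fx=f,fy=f,interpolation=cv2.INTER_CUBIC))
E
python3 - <<'E'
from h import *
t=cv2.imread("pics/top0.png");s=cv2.imread("pics/side0.png")
crop("top","ct1",220,80,440,260,3.6,t)
crop("top","ct2",160,80,300,250,3.5,t)
crop("side","cs1",230,140,430,330,3,s)
E
```

```text
(no output)
```

View pics/ct1.png

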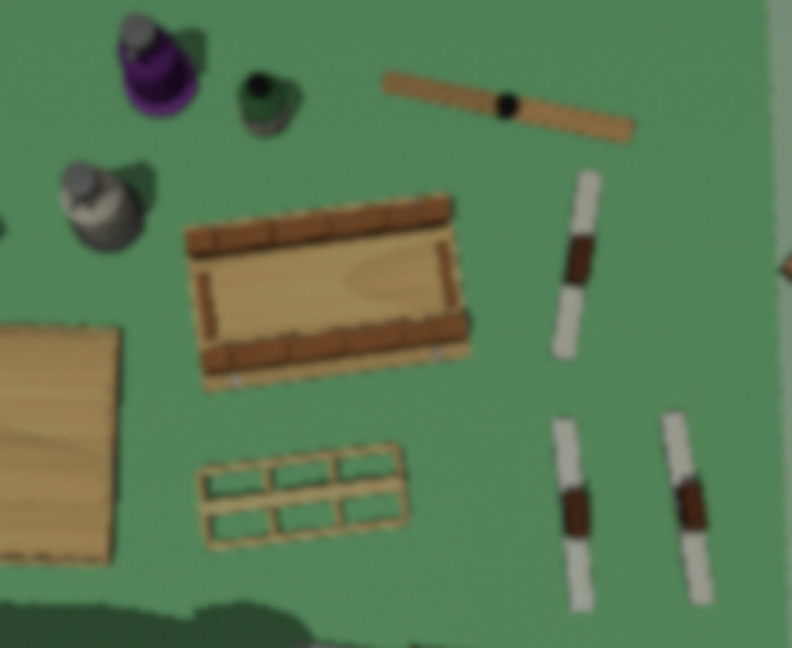

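View pics/cs1.png

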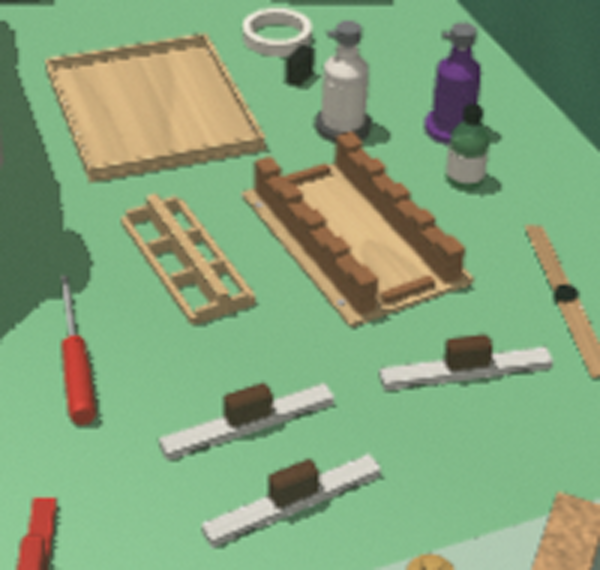

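View pics/ct2.png

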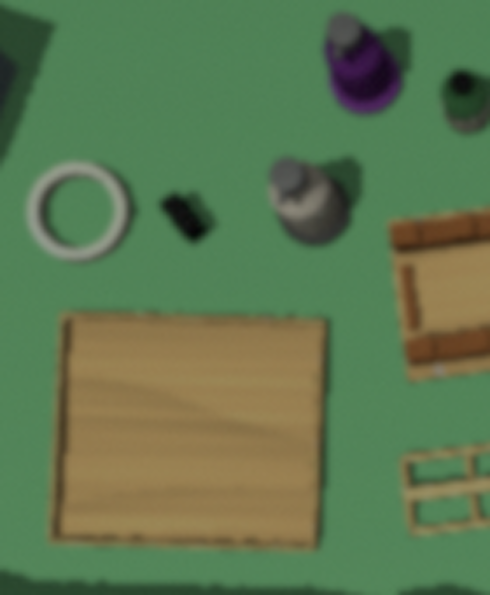

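Run:
```python
from h import *
t=cv2.imread("pics/top0.png");hsv=cv2.cvtColor(t,cv2.COLOR_BGR2HSV)
for p in [(213,200),(311,160),(280,150),(320,147),(380,140),(380,152),(378,222),(290,215),(300,250),(247,135),(243,130)]:
    print(p,hsv[p[1],p[0]])
def comps(mask,roi,minA):
    x0,y0,x1,y1=roi; m=np.zeros_like(mask); m[y0:y1,x0:x1]=mask[y0:y1,x0:x1]
    c,_=cv2.findContours(m,cv2.RETR_EXTERNAL,cv2.CHAIN_APPROX_NONE)
    return [k for k in c if cv2.contourArea(k)>minA]
def rep(name,pts,z):
    r=cv2.minAreaRect(pts); b=cv2.boxPoints(r)
    W=np.array([onz("top",*q,z) for q in b]);c=W.mean(0)
    e=[W[1]-W[0],W[2]-W[1]];e.sort(key=np.linalg.norm)
    a=np.arctan2(e[1][1],e[1][0])
    print(name,"c",c.round(1),"px",np.round(r[0],1),"size",[round(np.linalg.norm(k),1) for k in e],"ang(long)",round((a+np.pi/2)%np.pi-np.pi/2,3))
white=cv2.inRange(hsv,(0,0,120),(180,60,255))
cs=comps(white,(355,110,430,260),30)
for c in cs: print("w",c.reshape(-1,2).mean(0),cv2.contourArea(c))
for n,roi in dict(A=(360,115,400,190),B=(365,190,394,260),C=(395,185,430,260)).items():
    cs=comps(white,roi,20); rep("bar"+n,np.vstack(cs),12)
wood=cv2.inRange(hsv,(5,60,60),(32,255,255))
rep("wing",np.vstack(comps(wood,(265,198,345,240),20)),12)
rep("jig8",np.vstack(comps(wood,(262,125,360,195),50)),8)
rep("tray",np.vstack(comps(wood,(165,160,262,245),50)),20)
brown=cv2.inRange(hsv,(5,120,60),(14,255,130))
cs=comps(brown,(262,125,360,195),30)
for c in cs: rep("br",c,46)
rep("rails",np.vstack(cs),46)
```

```text
(213, 200) [ 20 119 141]
(311, 160) [ 22 113 153]
(280, 150) [ 15 153  70]
(320, 147) [ 20 118 140]
(380, 140) [ 33  21 144]
(380, 152) [ 11 179  60]
(378, 222) [ 11 173  56]
(290, 215) [ 64  95 110]
(300, 250) [64 98 99]
(247, 135) [25 34 89]
(243, 130) [50  9 86]
w [380.24 239.54] 122.0
w [413.33333333 237.58333333] 117.0
w [376.97826087 204.97826087] 117.0
w [407.45652174 203.06521739] 115.0
w [377.16326531 169.34693878] 119.5
w [382.19047619 135.47619048] 105.0
barA c [ 628.6 -218.2   12. ] px [379.7 153. ] size [np.float64(23.8), np.float64(172.3)] ang(long) -0.176
barB c [ 405.1 -209.4   12. ] px [378.7 222.8] size [np.float64(23.8), np.float64(171.8)] ang(long) 0.071
barC c [ 410.7 -310.5   12. ] px [410.5 220.6] size [np.float64(23.7), np.float64(171.5)] ang(long) 0.135
wing c [426.3  28.4  12. ] px [303.5 217.2] size [np.float64(72.2), np.float64(179.6)] ang(long) -1.456
jig8 c [607.8   4.7   8. ] px [310.3 160.6] size [np.float64(149.3), np.float64(241.1)] ang(long) -1.451
tray c [476.8 312.4  20. ] px [213.2 202.7] size [np.float64(208.8), np.float64(244.1)] ang(long) 1.528
br c [555.5  -1.   46. ] px [312.  175.2] size [np.float64(18.8), np.float64(220.7)] ang(long) -1.452
br c [657.   10.2  46. ] px [308. 143.] size [np.float64(20.3), np.float64(221.9)] ang(long) -1.451
rails c [606.6   4.6  46. ] px [310. 159.] size [np.float64(121.8), np.float64(222.8)] ang(long) -1.451
```

```bash
cat >> h.py <<'E'
def to(x,y,z,yaw):
    o=bot.get_obs();p=np.array(o["position"]);M=R.from_rotvec(o["tool_rot"]).as_matrix()
    j=np.arctan2(M[1,1],M[0,1]);d=(yaw-j+np.pi/2)%np.pi-np.pi/2
    # full turn vector bringing tool straight down with that yaw
    c,s=np.cos(j+d),np.sin(j+d);Y=np.array([c,s,0]);Z=np.array([0,0,-1.]);T=np.stack([np.cross(Y,Z),Y,Z],1)
    print("t",round(o["t"],2),"pos",p.round(1),"jawyaw",round(j,3),"open",round(o["opening"],3),"F",np.round(o["contact_force"],1))
    print("delta",(np.array([x,y,z])-p).round(1),"turn",R.from_matrix(T@M.T).as_rotvec().round(3),"q7",o["qpos"][6].round(2))
E
python3 -m creep '[{"tx":18,"ty":-45,"az":-0.14},{"tx":36,"ty":-90,"az":-0.28},{"tx":54,"ty":-135,"az":-0.42},{"tx":72,"ty":-180,"az":-0.56},{"tx":90,"ty":-225,"az":-0.7,"jaw":-0.45}]'
python3 - <<'E'
from h import *
to(426,28,150,0.117)
E
```

```text
t 0.1 pos [168.1 653.3 252.4] jawyaw 1.319 open 0.998 F [ 0.2 -0.1 -1.5]
delta [ 257.9 -625.3 -102.4] turn [ 1.000e-03 -1.000e-03 -1.202e+00] q7 -0.08schema error: expected keys ax, ay, az, tx, ty, tz, jaw
```

```bash
python3 -m creep '[{"ax":0,"ay":0,"az":-0.14,"tx":18,"ty":-45,"tz":0,"jaw":1},{"ax":0,"ay":0,"az":-0.28,"tx":36,"ty":-90,"tz":0,"jaw":1},{"ax":0,"ay":0,"az":-0.42,"tx":54,"ty":-135,"tz":0,"jaw":0},{"ax":0,"ay":0,"az":-0.56,"tx":72,"ty":-180,"tz":0,"jaw":-0.45},{"ax":0,"ay":0,"az":-0.7,"tx":90,"ty":-225,"tz":0,"jaw":-0.45}]'
python3 - <<'E'
from h import *
to(426,28,150,0.117)
E
```

```text
t: 0.6
position: [258.5, 426.6, 253.0]
tool_rot: [-1.447, -2.788, 0.001]
contact_force: [1.8, 0.6, 0.7]
opening: 0.515
t 0.6 pos [258.5 426.6 253. ] jawyaw 0.613 open 0.515 F [1.8 0.6 0.7]
delta [ 167.5 -398.6 -103. ] turn [ 0.    -0.    -0.496] q7 -0.47
```

```bash
python3 -m creep '[{"ax":0,"ay":0,"az":-0.1,"tx":18,"ty":-44,"tz":0,"jaw":-0.45},{"ax":0,"ay":0,"az":-0.2,"tx":36,"ty":-88,"tz":0,"jaw":-0.45},{"ax":0,"ay":0,"az":-0.3,"tx":54,"ty":-132,"tz":0,"jaw":-0.45},{"ax":0,"ay":0,"az":-0.4,"tx":72,"ty":-176,"tz":0,"jaw":-0.45},{"ax":0,"ay":0,"az":-0.496,"tx":90,"ty":-220,"tz":0,"jaw":-0.45}]'
python3 -m creep '[{"ax":0,"ay":0,"az":0,"tx":18,"ty":-42,"tz":-20,"jaw":-0.45},{"ax":0,"ay":0,"az":0,"tx":36,"ty":-84,"tz":-40,"jaw":-0.45},{"ax":0,"ay":0,"az":0,"tx":54,"ty":-126,"tz":-60,"jaw":-0.45},{"ax":0,"ay":0,"az":0,"tx":72,"ty":-168,"tz":-80,"jaw":-0.45},{"ax":0,"ay":0,"az":0,"tx":78,"ty":-178,"tz":-100,"jaw":-0.45}]'
python3 -m creep '[{"ax":0,"ay":0,"az":0,"tx":0,"ty":0,"tz":0,"jaw":-0.45},{"ax":0,"ay":0,"az":0,"tx":0,"ty":0,"tz":-20,"jaw":-0.45},{"ax":0,"ay":0,"az":0,"tx":0,"ty":0,"tz":-50,"jaw":-0.45},{"ax":0,"ay":0,"az":0,"tx":0,"ty":0,"tz":-50,"jaw":-0.45}]'
python3 - <<'E'
from h import *
to(426,28,28,0.117)
crop("side","w1",220,120,420,300,3.5)
crop("top","w2",240,130,400,260,4)
E
```

```text
t: 1.1
position: [348.3, 206.7, 253.3]
tool_rot: [-2.085, -2.35, -0.0]
contact_force: [1.2, -0.3, 0.1]
opening: 0.275
t: 1.6
position: [427.3, 26.2, 153.0]
tool_rot: [2.088, 2.344, 0.0]
contact_force: [-0.2, 1.2, -0.1]
opening: 0.277
t: 2.0
position: [423.7, 31.7, 101.6]
tool_rot: [-2.076, -2.353, 0.008]
contact_force: [-0.0, -0.7, 0.1]
opening: 0.275
t 2.0 pos [423.7  31.7 101.6] jawyaw 0.125 open 0.275 F [-0.  -0.7  0.1]
delta [  2.3  -3.7 -73.6] turn [ 0.001 -0.006 -0.008] q7 0.23
```

View pics/w1.png

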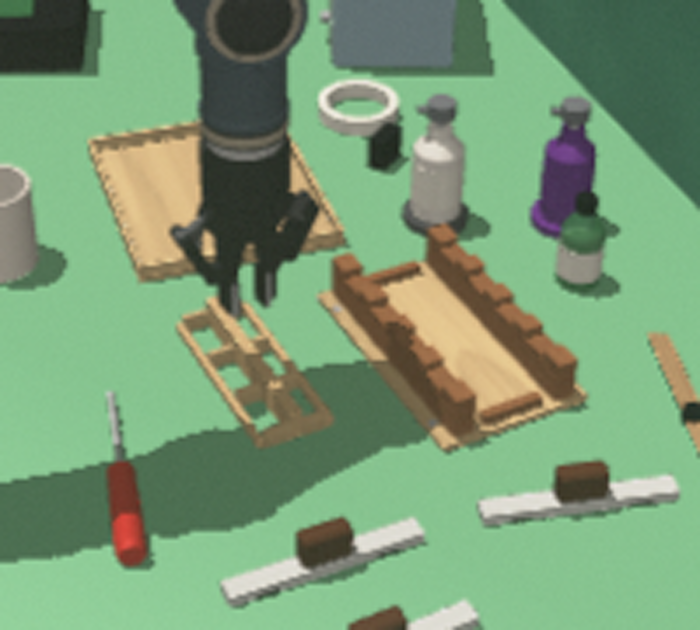

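View pics/w2.png

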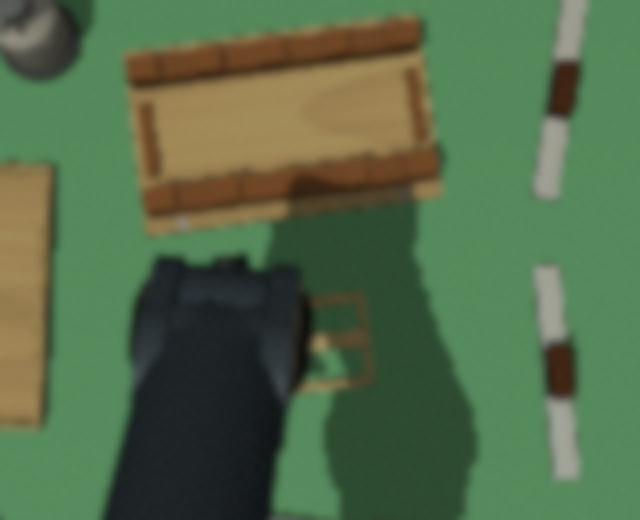

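Side view: fingers straddle the spar line at crop (250,300) → pixel (291,206), with the wing below; check the projection.

```bash
python3 - <<'E'
from h import *
p=bot.get_obs()["position"]; print(proj("side",[p[0],p[1],p[2]-22]), proj("side",[p[0],p[1],p[2]]))
# wing spar centre top in side
print(proj("side",[426.3,28.4,30]))
E
python3 -m creep '[{"ax":0,"ay":0,"az":0,"tx":0,"ty":0,"tz":-20,"jaw":-0.45},{"ax":0,"ay":-0.006,"az":-0.008,"tx":2,"ty":-4,"tz":-40,"jaw":-0.45},{"ax":0,"ay":-0.006,"az":-0.008,"tx":2,"ty":-4,"tz":-45,"jaw":-0.45},{"ax":0,"ay":-0.006,"az":-0.008,"tx":2,"ty":-4,"tz":-45,"jaw":-0.45}]'
python3 - <<'E'
from h import *
to(426,28,28,0.117)
crop("side","w3",220,120,420,300,3.5)
E
```

```text
[291.94170337 206.70769155] [291.82071184 201.03222796]
[292.61818694 220.2780561 ]
t: 2.5
position: [428.5, 27.2, 59.0]
tool_rot: [2.087, 2.343, 0.007]
contact_force: [-0.4, -0.1, 0.4]
opening: 0.276
t 2.5 pos [428.5  27.2  59. ] jawyaw 0.115 open 0.276 F [-0.4 -0.1  0.4]
delta [ -2.5   0.8 -31. ] turn [-0.001  0.006  0.002] q7 0.32
```

View pics/w3.png

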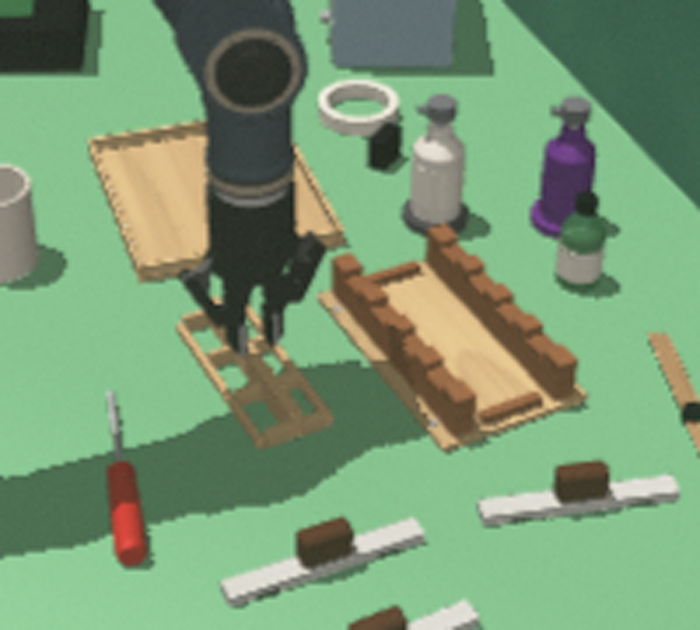

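Fingers straddle the spar (crop 240–275, 340). Descend and grip.

```bash
python3 -m creep '[{"ax":0,"ay":0,"az":0,"tx":-2,"ty":0,"tz":-15,"jaw":-0.45},{"ax":0,"ay":0,"az":0,"tx":-2,"ty":0,"tz":-29,"jaw":-0.45},{"ax":0,"ay":0,"az":0,"tx":-2,"ty":0,"tz":-30,"jaw":-0.45},{"ax":0,"ay":0,"az":0,"tx":-2,"ty":0,"tz":-30,"jaw":-0.45}]' 30
python3 -m creep '[{"ax":0,"ay":0,"az":0,"tx":0,"ty":0,"tz":0,"jaw":-1},{"ax":0,"ay":0,"az":0,"tx":0,"ty":0,"tz":0,"jaw":-1},{"ax":0,"ay":0,"az":0,"tx":0,"ty":0,"tz":0,"jaw":-1},{"ax":0,"ay":0,"az":0,"tx":0,"ty":0,"tz":0,"jaw":-1}]' 30
python3 -m creep '[{"ax":0,"ay":0,"az":0,"tx":0,"ty":0,"tz":20,"jaw":-1},{"ax":0,"ay":0,"az":0,"tx":0,"ty":0,"tz":60,"jaw":-1},{"ax":0,"ay":0,"az":0,"tx":0,"ty":0,"tz":110,"jaw":-1},{"ax":0,"ay":0,"az":0,"tx":20,"ty":0,"tz":120,"jaw":-1},{"ax":0,"ay":0,"az":0,"tx":60,"ty":0,"tz":120,"jaw":-1}]'
python3 - <<'E'
from h import *
to(607.2,4.7,150,0.119)
crop("side","w4",220,120,420,300,3.5)
E
```

```text
t: 2.95
position: [426.8, 26.9, 29.2]
tool_rot: [2.087, 2.342, 0.008]
contact_force: [-0.3, -0.5, -0.3]
opening: 0.276
t: 3.35
position: [427.0, 26.9, 29.4]
tool_rot: [2.087, 2.341, 0.009]
contact_force: [0.3, 0.5, 7.8]
opening: 0.137
t: 3.85
position: [485.8, 27.5, 151.3]
tool_rot: [2.086, 2.344, 0.014]
contact_force: [0.4, 0.6, -0.8]
opening: 0.131
t 3.85 pos [485.8  27.5 151.3] jawyaw 0.116 open 0.131 F [ 0.4  0.6 -0.8]
delta [121.4 -22.8  -1.3] turn [-0.004  0.009  0.003] q7 0.23
```

View pics/w4.png

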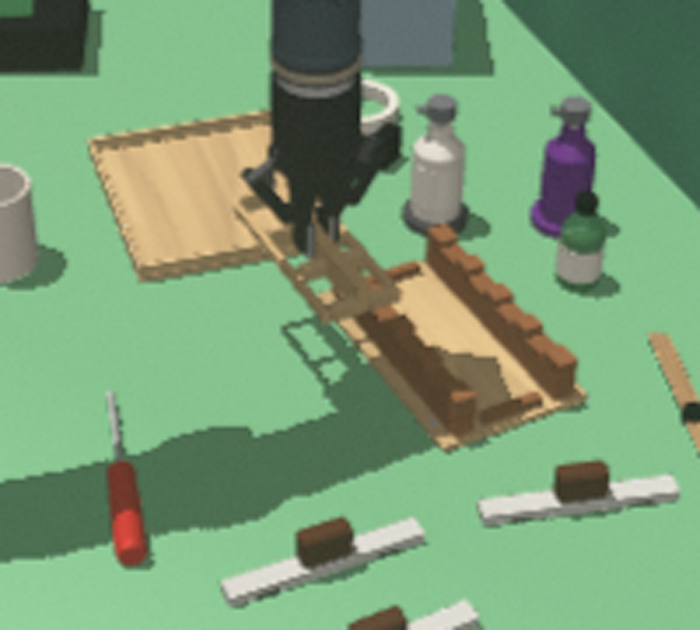

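Wing is lifted level. Over to the jig.

```bash
python3 -m creep '[{"ax":-0.004,"ay":0.009,"az":0.003,"tx":40,"ty":-8,"tz":0,"jaw":-1},{"ax":-0.004,"ay":0.009,"az":0.003,"tx":85,"ty":-16,"tz":0,"jaw":-1},{"ax":-0.004,"ay":0.009,"az":0.003,"tx":121,"ty":-23,"tz":0,"jaw":-1},{"ax":-0.004,"ay":0.009,"az":0.003,"tx":121,"ty":-23,"tz":-25,"jaw":-1},{"ax":-0.004,"ay":0.009,"az":0.003,"tx":121,"ty":-23,"tz":-45,"jaw":-1}]'
python3 -m creep '[{"ax":0,"ay":0,"az":0,"tx":0,"ty":0,"tz":0,"jaw":-1}]'
python3 - <<'E'
from h import *
to(607.2,4,39,0.119)
crop("side","w5",260,120,440,270,4)
crop("top","w6",240,110,400,230,4)
E
```

```text
t: 4.4
position: [607.9, 3.3, 102.5]
tool_rot: [2.086, 2.347, -0.008]
contact_force: [0.2, 0.0, -0.9]
opening: 0.135
t: 4.5
position: [604.8, 3.9, 100.5]
tool_rot: [-2.084, -2.345, 0.015]
contact_force: [-0.1, 1.0, -0.5]
opening: 0.13
t 4.5 pos [604.8   3.9 100.5] jawyaw 0.118 open 0.13 F [-0.1  1.  -0.5]
delta [  2.4   0.1 -61.5] turn [ 0.005 -0.009  0.001] q7 0.37
```

View pics/w5.png

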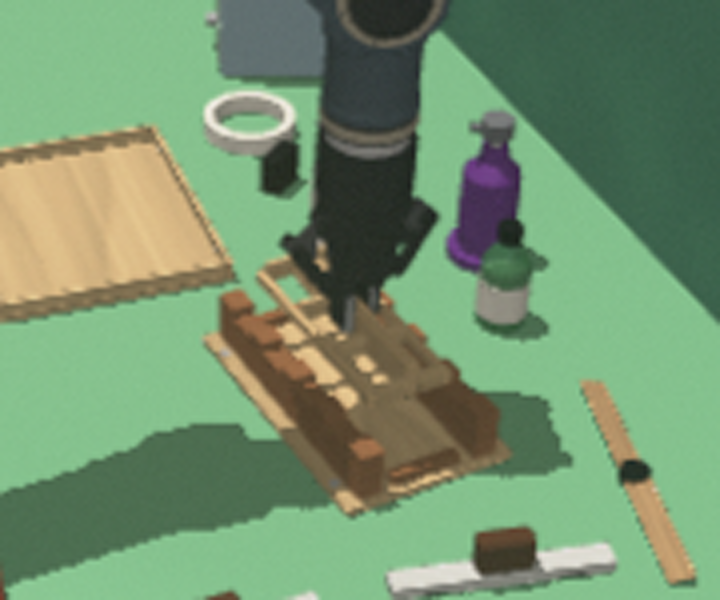

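View pics/w6.png

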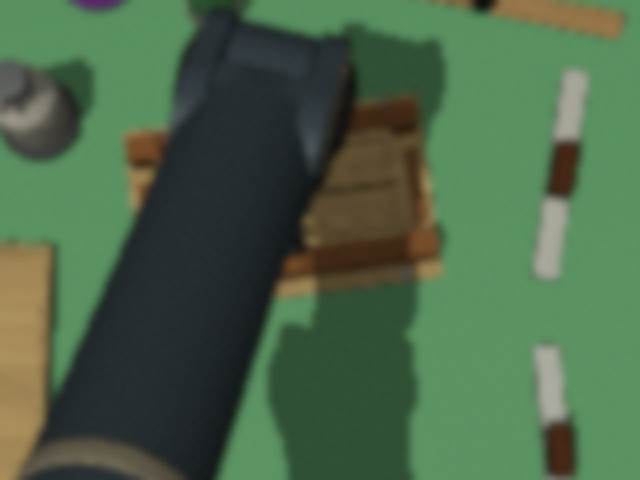

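```bash
python3 -m creep '[{"ax":0,"ay":0,"az":0,"tx":1,"ty":0,"tz":-10,"jaw":-1},{"ax":0,"ay":0,"az":0,"tx":1,"ty":0,"tz":-20,"jaw":-1},{"ax":0,"ay":0,"az":0,"tx":1,"ty":0,"tz":-30,"jaw":-1},{"ax":0,"ay":0,"az":0,"tx":1,"ty":0,"tz":-40,"jaw":-1},{"ax":0,"ay":0,"az":0,"tx":1,"ty":0,"tz":-40,"jaw":-1}]'
python3 -m creep '[{"ax":0,"ay":0,"az":0,"tx":0,"ty":0,"tz":-10,"jaw":-1},{"ax":0,"ay":0,"az":0,"tx":0,"ty":0,"tz":-18,"jaw":-1},{"ax":0,"ay":0,"az":0,"tx":0,"ty":0,"tz":-21,"jaw":-1},{"ax":0,"ay":0,"az":0,"tx":0,"ty":0,"tz":-22,"jaw":-1},{"ax":0,"ay":0,"az":0,"tx":0,"ty":0,"tz":-22,"jaw":-1}]'
python3 - <<'E'
from h import *
to(607.2,4,37.5,0.119)
crop("side","w7",260,120,440,270,4)
E
```

```text
t: 5.1
position: [606.9, 3.8, 61.5]
tool_rot: [-2.085, -2.347, 0.011]
contact_force: [-0.9, 1.0, -1.0]
opening: 0.133
t: 5.6
position: [608.2, 3.7, 41.3]
tool_rot: [2.086, 2.348, -0.008]
contact_force: [0.5, -1.0, -0.4]
opening: 0.132
t 5.6 pos [608.2   3.7  41.3] jawyaw 0.118 open 0.132 F [ 0.5 -1.  -0.4]
delta [-1.   0.3 -3.8] turn [ 0.004 -0.003  0.001] q7 0.42
```

View pics/w7.png

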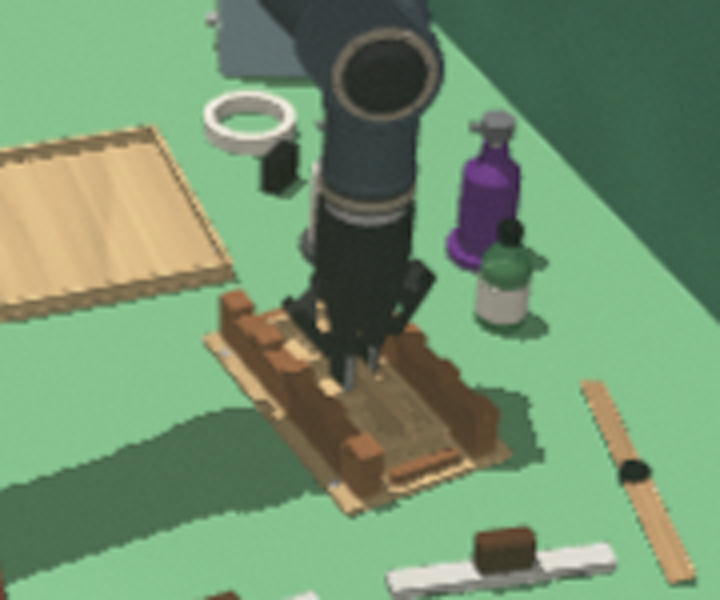

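```bash
python3 -m creep '[{"ax":0,"ay":0,"az":0,"tx":-1,"ty":0,"tz":-2,"jaw":-1},{"ax":0,"ay":0,"az":0,"tx":-1,"ty":0,"tz":-3,"jaw":-1},{"ax":0,"ay":0,"az":0,"tx":-1,"ty":0,"tz":-3,"jaw":-1}]'
python3 -m creep '[{"ax":0,"ay":0,"az":0,"tx":0,"ty":0,"tz":0,"jaw":-0.8},{"ax":0,"ay":0,"az":0,"tx":0,"ty":0,"tz":0,"jaw":-0.5},{"ax":0,"ay":0,"az":0,"tx":0,"ty":0,"tz":0,"jaw":-0.5}]'
python3 -m creep '[{"ax":0,"ay":0,"az":0,"tx":0,"ty":0,"tz":10,"jaw":-0.5},{"ax":0,"ay":0,"az":0,"tx":0,"ty":0,"tz":40,"jaw":-0.5},{"ax":0,"ay":0,"az":0,"tx":0,"ty":0,"tz":90,"jaw":-0.5},{"ax":0,"ay":0,"az":0,"tx":-45,"ty":0,"tz":110,"jaw":0},{"ax":0,"ay":0,"az":0,"tx":-80,"ty":-35,"tz":110,"jaw":0.35}]'
python3 -m creep '[{"ax":0,"ay":0,"az":0,"tx":-25,"ty":-43,"tz":0,"jaw":0.35},{"ax":0,"ay":0,"az":0,"tx":-50,"ty":-86,"tz":0,"jaw":0.35},{"ax":0,"ay":0,"az":0,"tx":-75,"ty":-129,"tz":0,"jaw":0.35},{"ax":0,"ay":0,"az":-0.05,"tx":-100,"ty":-160,"tz":0,"jaw":0.35},{"ax":0,"ay":0,"az":-0.05,"tx":-120,"ty":-176,"tz":0,"jaw":0.35}]'
python3 - <<'E'
from h import *
to(405.1,-209.4,80,0.071)
crop("side","w8",220,120,440,290,3.5)
crop("top","w9",240,110,440,260,4)
E
```

```text
t: 5.95
position: [607.0, 3.8, 38.3]
tool_rot: [2.086, 2.348, -0.008]
contact_force: [0.1, -1.2, -1.1]
opening: 0.135
t: 6.25
position: [607.4, 3.7, 38.5]
tool_rot: [2.086, 2.348, -0.007]
contact_force: [-0.6, 0.1, 0.7]
opening: 0.251
t: 6.75
position: [528.9, -27.2, 151.7]
tool_rot: [2.074, 2.355, 0.003]
contact_force: [0.2, -1.4, 0.3]
opening: 0.581
t: 7.25
position: [405.3, -210.4, 149.4]
tool_rot: [2.15, 2.288, -0.007]
contact_force: [0.9, -0.3, 0.0]
opening: 0.672
t 7.25 pos [ 405.3 -210.4  149.4] jawyaw 0.062 open 0.672 F [ 0.9 -0.3  0. ]
delta [ -0.2   1.  -69.4] turn [ 0.005 -0.002  0.009] q7 0.72
```

View pics/w8.png

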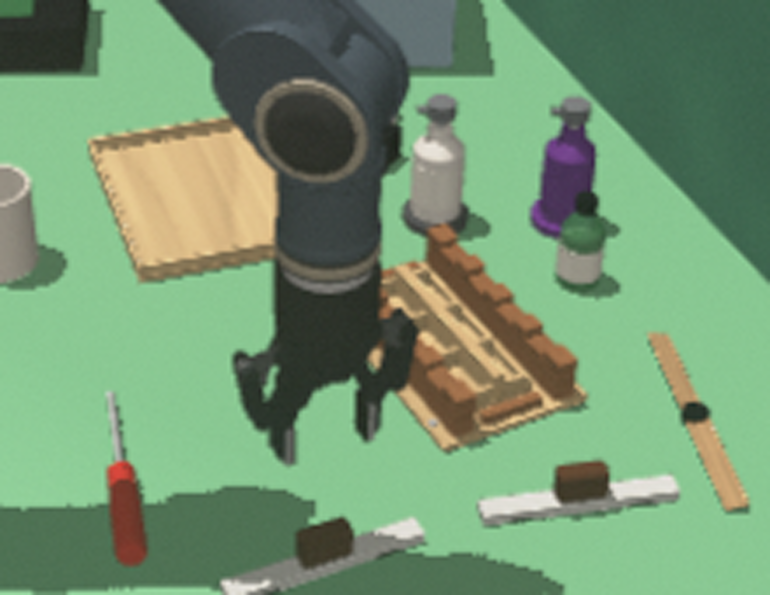

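View pics/w9.png

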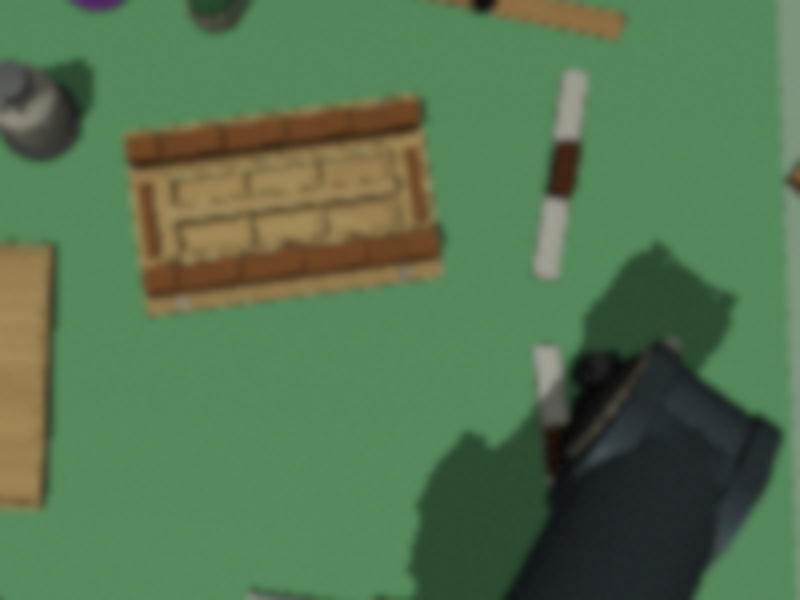

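Wing sits in the bed (top crop 170–410, 150–255). Bar B unchanged; descend on its grip.

```bash
python3 -m creep '[{"ax":0,"ay":0,"az":0.009,"tx":0,"ty":1,"tz":-20,"jaw":0.35},{"ax":0,"ay":0,"az":0.009,"tx":0,"ty":1,"tz":-50,"jaw":0.35},{"ax":0,"ay":0,"az":0.009,"tx":0,"ty":1,"tz":-70,"jaw":0.35},{"ax":0,"ay":0,"az":0.009,"tx":0,"ty":1,"tz":-70,"jaw":0.35}]' 60
python3 - <<'E'
from h import *
to(405.1,-209.4,39,0.071)
crop("side","b1",240,200,400,340,4)
E
```

```text
t: 7.75
position: [406.5, -205.0, 76.8]
tool_rot: [-2.13, -2.304, 0.01]
contact_force: [-0.6, -0.2, 0.4]
opening: 0.677
t 7.75 pos [ 406.5 -205.    76.8] jawyaw 0.078 open 0.677 F [-0.6 -0.2  0.4]
delta [ -1.4  -4.4 -37.8] turn [ 0.002 -0.007 -0.007] q7 0.85
```

View pics/b1.png

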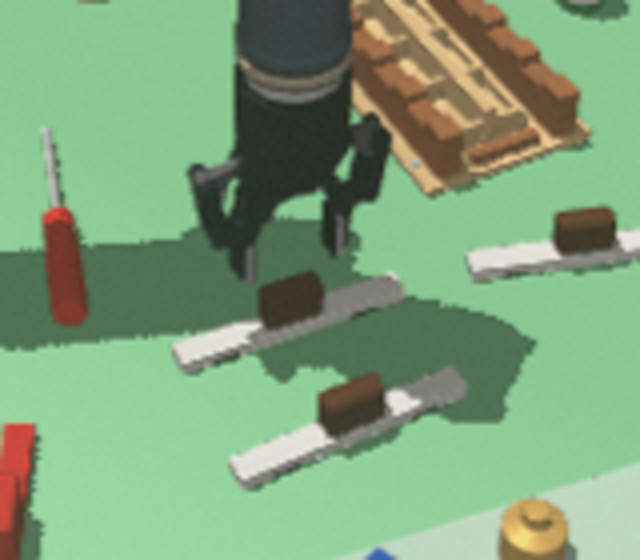

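```bash
python3 -m creep '[{"ax":0,"ay":-0.007,"az":-0.007,"tx":-1,"ty":-3,"tz":0,"jaw":0.35},{"ax":0,"ay":-0.007,"az":-0.007,"tx":-1,"ty":-3,"tz":-12,"jaw":0.35},{"ax":0,"ay":-0.007,"az":-0.007,"tx":-1,"ty":-3,"tz":-12,"jaw":0.35}]' 60
python3 - <<'E'
from h import *
to(405.1,-209.4,39,0.071)
p=bot.get_obs()["position"]
print(proj("side",p-[0,0,22]),proj("side",[405.1,-209.4,42]))
s=bot.capture("side");m=cv2.inRange(cv2.cvtColor(s,cv2.COLOR_RGB2HSV),(0,60,0),(25,255,90))[260:290,295:330]
print(np.argwhere(m).mean(0)[::-1]+[295,260],m.sum()/255, proj("side",[405.1,-209.4,27]))
crop("side","b2",240,200,400,340,4)
E
```

```text
t: 8.1
position: [405.9, -209.0, 66.0]
tool_rot: [2.139, 2.294, -0.0]
contact_force: [-0.3, 0.1, 0.2]
opening: 0.675
t 8.1 pos [ 405.9 -209.    66. ] jawyaw 0.07 open 0.675 F [-0.3  0.1  0.2]
delta [ -0.8  -0.4 -27. ] turn [0.003 0.004 0.001] q7 0.87
[313.0652836  270.39148592] [312.82496965 271.08300515]
[312.51724138 274.37931034] 145.0 [312.77083021 274.90124628]
```

View pics/b2.png

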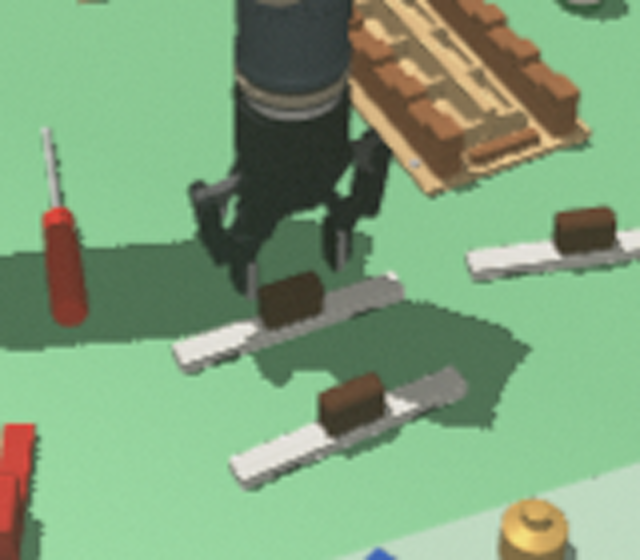

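Grip centroid measured (312.5,274.4) vs predicted (312.8,274.9): the position holds. Grasp.

```bash
python3 -m creep '[{"ax":0,"ay":0,"az":0,"tx":-1,"ty":0,"tz":-15,"jaw":0.35},{"ax":0,"ay":0,"az":0,"tx":-1,"ty":0,"tz":-25,"jaw":0.35},{"ax":0,"ay":0,"az":0,"tx":-1,"ty":0,"tz":-26,"jaw":0.35},{"ax":0,"ay":0,"az":0,"tx":-1,"ty":0,"tz":-26,"jaw":0.35}]' 60
python3 -m creep '[{"ax":0,"ay":0,"az":0,"tx":0,"ty":0,"tz":0,"jaw":-0.5},{"ax":0,"ay":0,"az":0,"tx":0,"ty":0,"tz":0,"jaw":-0.5},{"ax":0,"ay":0,"az":0,"tx":0,"ty":0,"tz":0,"jaw":-0.5},{"ax":0,"ay":0,"az":0,"tx":0,"ty":0,"tz":0,"jaw":-0.5}]' 60
python3 - <<'E'
from h import *
J=np.array([607.2,4.7]);c,s=np.cos(.119),np.sin(.119)
for y in (-75,-25,25,75): print(y,(J+[-s*y,c*y]).round(1))
to(405.1,-209.4,39,0.071)
crop("side","b3",240,200,400,340,4)
E
```

```text
t: 8.6
position: [405.0, -209.4, 40.2]
tool_rot: [2.139, 2.294, -0.001]
contact_force: [-0.7, -0.6, 0.9]
opening: 0.676
t: 9.0
position: [405.6, -209.6, 41.0]
tool_rot: [2.138, 2.293, 0.001]
contact_force: [-0.8, -0.4, 5.3]
opening: 0.501
-75 [616.1 -69.8]
-25 [610.2 -20.1]
25 [604.2  29.5]
75 [598.3  79.2]
t 9.0 pos [ 405.6 -209.6   41. ] jawyaw 0.07 open 0.501 F [-0.8 -0.4  5.3]
delta [-0.5  0.2 -2. ] turn [0.004 0.005 0.001] q7 0.92
```

View pics/b3.png

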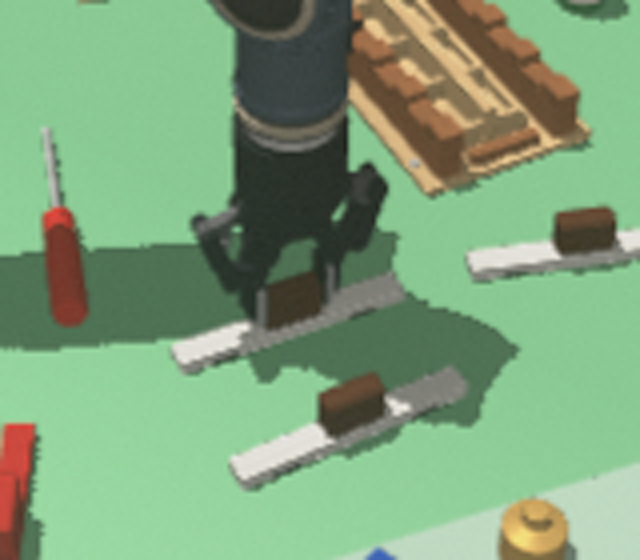

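```bash
python3 -m creep '[{"ax":0,"ay":0,"az":0,"tx":0,"ty":0,"tz":20,"jaw":-0.5},{"ax":0,"ay":0,"az":0,"tx":0,"ty":0,"tz":60,"jaw":-0.5},{"ax":0,"ay":0,"az":0,"tx":0,"ty":0,"tz":100,"jaw":-0.5},{"ax":0,"ay":0,"az":0.02,"tx":20,"ty":30,"tz":120,"jaw":-0.5},{"ax":0,"ay":0,"az":0.049,"tx":43,"ty":69,"tz":120,"jaw":-0.5}]'
python3 -m creep '[{"ax":0,"ay":0,"az":0,"tx":26,"ty":39,"tz":0,"jaw":-0.5},{"ax":0,"ay":0,"az":0,"tx":52,"ty":78,"tz":0,"jaw":-0.5},{"ax":0,"ay":0,"az":0,"tx":78,"ty":117,"tz":0,"jaw":-0.5},{"ax":0,"ay":0,"az":0,"tx":104,"ty":156,"tz":0,"jaw":-0.5},{"ax":0,"ay":0,"az":0,"tx":130,"ty":195,"tz":0,"jaw":-0.5}]'
python3 -m creep '[{"ax":0,"ay":0,"az":0,"tx":20,"ty":25,"tz":0,"jaw":-0.5},{"ax":0,"ay":0,"az":0,"tx":20,"ty":25,"tz":-20,"jaw":-0.5},{"ax":0,"ay":0,"az":0,"tx":20,"ty":25,"tz":-45,"jaw":-0.5},{"ax":0,"ay":0,"az":0,"tx":20,"ty":25,"tz":-45,"jaw":-0.5},{"ax":0,"ay":0,"az":0,"tx":20,"ty":25,"tz":-45,"jaw":-0.5}]'
python3 - <<'E'
from h import *
to(598.3,79.2,83,0.119)
crop("side","b4",240,120,400,260,4)
E
```

```text
t: 9.55
position: [449.9, -141.8, 163.6]
tool_rot: [2.083, 2.336, 0.007]
contact_force: [0.6, -0.8, -2.1]
opening: 0.5
t: 10.05
position: [578.5, 56.7, 160.1]
tool_rot: [2.082, 2.346, -0.001]
contact_force: [0.4, -0.0, -0.9]
opening: 0.499
t: 10.55
position: [597.7, 79.5, 115.1]
tool_rot: [2.083, 2.346, -0.002]
contact_force: [0.4, 0.2, -0.9]
opening: 0.5
t 10.55 pos [597.7  79.5 115.1] jawyaw 0.119 open 0.5 F [ 0.4  0.2 -0.9]
delta [  0.6  -0.3 -32.1] turn [0.004 0.003 0.   ] q7 0.24
```

View pics/b4.png

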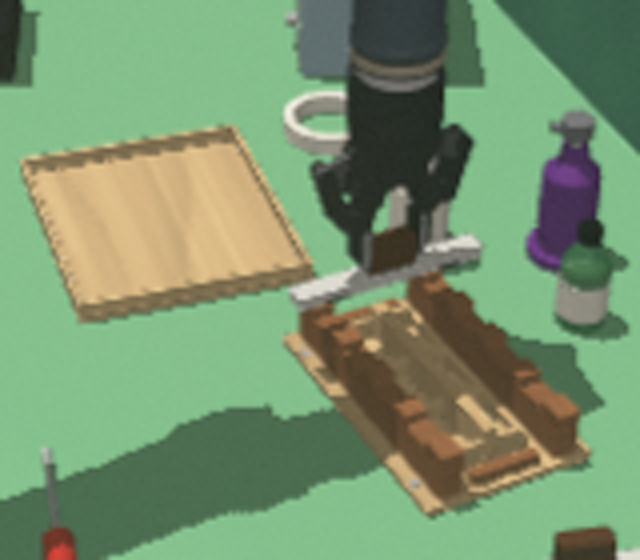

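Run:
```python
from h import *
t=cv2.imread("pics/top0.png")
hsv=cv2.cvtColor(t,cv2.COLOR_BGR2HSV)
print(hsv[122:142:2,234:254:2,2]);print(hsv[122:142:2,234:254:2,1])
crop("top","cap",225,110,270,160,12,t)
s=cv2.imread("pics/side0.png");crop("side","cap2",325,140,370,195,10,s)
```

```text
[[129 130 130 130 130 130 130 130 130 131]
 [130 130 125 117 113 120 126 128 129 130]
 [130 127 105  86  83  88  92 104 111 107]
 [130 118  88  82  83  80  65  71  76  71]
 [130 114  88  84  85  83  62  65  75  68]
 [130 121  98  89  87  78  54  64  81  86]
 [131 129 117  85  69  57  61  86 108 102]
 [130 129 123  87  80  71  90 118 120 100]
 [130 130 123 111 123 114 119 128 117  86]
 [131 130 119 116 133 134 130 120  96  72]]
[[ 99  98  98  98  98  98  98  98  98  99]
 [ 98 100  94  85  81  91  95  98  99  98]
 [ 98  94  66  24  18  38  55  69  87  98]
 [100  84  26   6   9  10  12  29  47  72]
 [ 98  78  20   9   9   9   8  31  31  34]
 [100  70  21  11   9  10  19  28  31  33]
 [ 97  63  28  12   7  18  29  33  33  33]
 [100  67  29  18  26  29  34  35  32  33]
 [ 98  84  39  28  33  31  32  32  33  33]
 [ 99  98  69  31  31  30  31  34  29  32]]
```

View pics/cap.png

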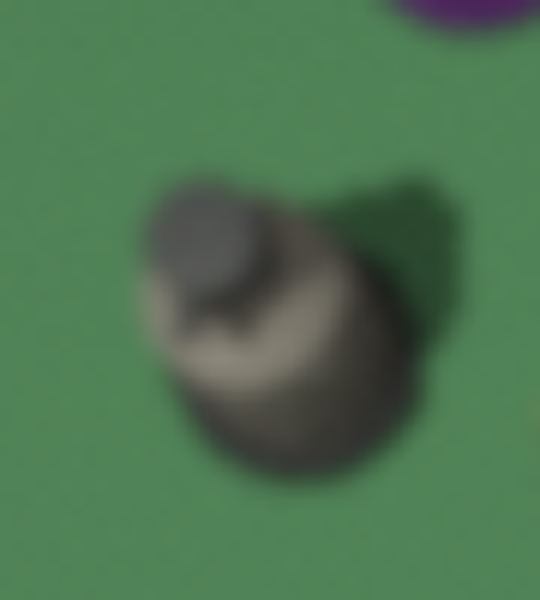

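View pics/cap2.png

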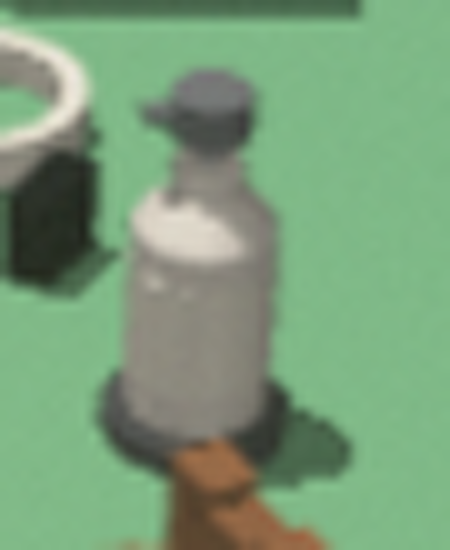

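Run:
```python
from h import *
print(onz("top",241.7,129.4,142),onz("side",345.9,148.4,142),tri((241.7,129.4),(345.9,148.4)))
```

```text
[679.05380016 198.63019157 142.        ] [677.1982014  201.10156143 142.        ] (array([677.43902127, 198.70638317, 143.54110191]), np.float64(2.536583209096499))
```

```bash
python3 -m creep '[{"ax":0,"ay":0,"az":0,"tx":0,"ty":0,"tz":-8,"jaw":-0.5},{"ax":0,"ay":0,"az":0,"tx":0,"ty":0,"tz":-16,"jaw":-0.5},{"ax":0,"ay":0,"az":0,"tx":0,"ty":0,"tz":-24,"jaw":-0.5},{"ax":0,"ay":0,"az":0,"tx":0,"ty":0,"tz":-29,"jaw":-0.5},{"ax":0,"ay":0,"az":0,"tx":0,"ty":0,"tz":-29,"jaw":-0.5}]'
python3 -m creep '[{"ax":0,"ay":0,"az":0,"tx":0,"ty":0,"tz":-2,"jaw":-0.5},{"ax":0,"ay":0,"az":0,"tx":0,"ty":0,"tz":-3,"jaw":-0.5},{"ax":0,"ay":0,"az":0,"tx":0,"ty":0,"tz":-3,"jaw":-0.5}]'
python3 - <<'E'
from h import *
to(598.3,79.2,83,0.119)
crop("side","b5",240,120,400,260,4)
E
```

```text
t: 11.1
position: [597.5, 79.7, 85.3]
tool_rot: [2.083, 2.346, -0.003]
contact_force: [-0.1, -0.5, -2.1]
opening: 0.5
t: 11.4
position: [598.2, 79.7, 83.4]
tool_rot: [2.082, 2.345, 0.0]
contact_force: [-0.3, 0.1, -1.6]
opening: 0.504
t 11.4 pos [598.2  79.7  83.4] jawyaw 0.119 open 0.504 F [-0.3  0.1 -1.6]
delta [ 0.1 -0.5 -0.4] turn [ 0.004  0.004 -0.   ] q7 0.26
```

View pics/b5.png

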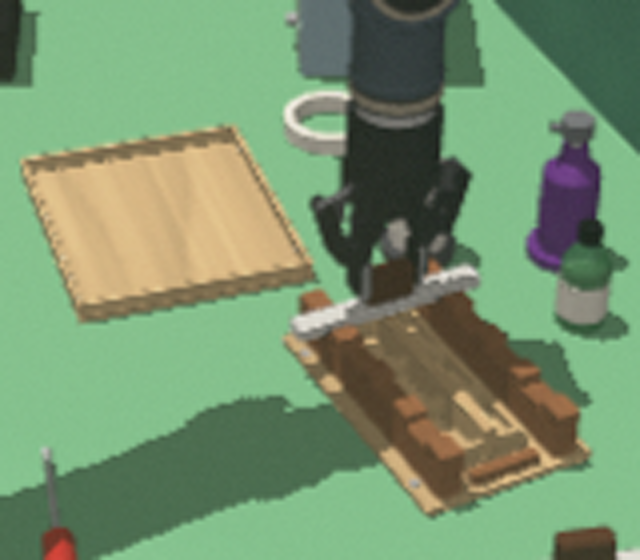

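```bash
python3 -m creep '[{"ax":0,"ay":0,"az":0,"tx":0,"ty":0,"tz":-1,"jaw":-0.5},{"ax":0,"ay":0,"az":0,"tx":0,"ty":0,"tz":-1,"jaw":0.2},{"ax":0,"ay":0,"az":0,"tx":0,"ty":0,"tz":-1,"jaw":0.35},{"ax":0,"ay":0,"az":0,"tx":0,"ty":0,"tz":-1,"jaw":0.35}]'
python3 -m creep '[{"ax":0,"ay":0,"az":0,"tx":0,"ty":0,"tz":20,"jaw":0.35},{"ax":0,"ay":0,"az":0,"tx":0,"ty":0,"tz":60,"jaw":0.35},{"ax":0,"ay":0,"az":0,"tx":0,"ty":0,"tz":80,"jaw":0.35},{"ax":0,"ay":0,"az":0,"tx":-20,"ty":-40,"tz":80,"jaw":0.35},{"ax":0,"ay":0,"az":0,"tx":-40,"ty":-80,"tz":80,"jaw":0.35}]'
python3 -m creep '[{"ax":0,"ay":0,"az":0,"tx":-21,"ty":-44,"tz":0,"jaw":0.35},{"ax":0,"ay":0,"az":0,"tx":-42,"ty":-88,"tz":0,"jaw":0.35},{"ax":0,"ay":0,"az":0,"tx":-63,"ty":-132,"tz":0,"jaw":0.35},{"ax":0,"ay":0,"az":0,"tx":-84,"ty":-176,"tz":-20,"jaw":0.35},{"ax":0,"ay":0,"az":0,"tx":-105,"ty":-220,"tz":-40,"jaw":0.35}]'
python3 - <<'E'
from h import *
to(410.7,-310.5,70,0.135)
crop("side","b6",240,120,440,330,3.7)
crop("top","b7",240,110,440,260,4)
E
```

```text
t: 11.85
position: [598.3, 79.8, 82.5]
tool_rot: [2.082, 2.345, 0.0]
contact_force: [0.4, -0.1, -0.3]
opening: 0.674
t: 12.35
position: [558.6, 0.0, 163.2]
tool_rot: [2.076, 2.348, 0.003]
contact_force: [-0.7, -0.7, -0.4]
opening: 0.678
t: 12.85
position: [455.0, -217.4, 124.7]
tool_rot: [2.08, 2.344, 0.002]
contact_force: [0.4, 0.1, -0.6]
opening: 0.676
t 12.85 pos [ 455.  -217.4  124.7] jawyaw 0.119 open 0.676 F [ 0.4  0.1 -0.6]
delta [-44.3 -93.1 -54.7] turn [0.004 0.007 0.016] q7 0.82
```

View pics/b6.png

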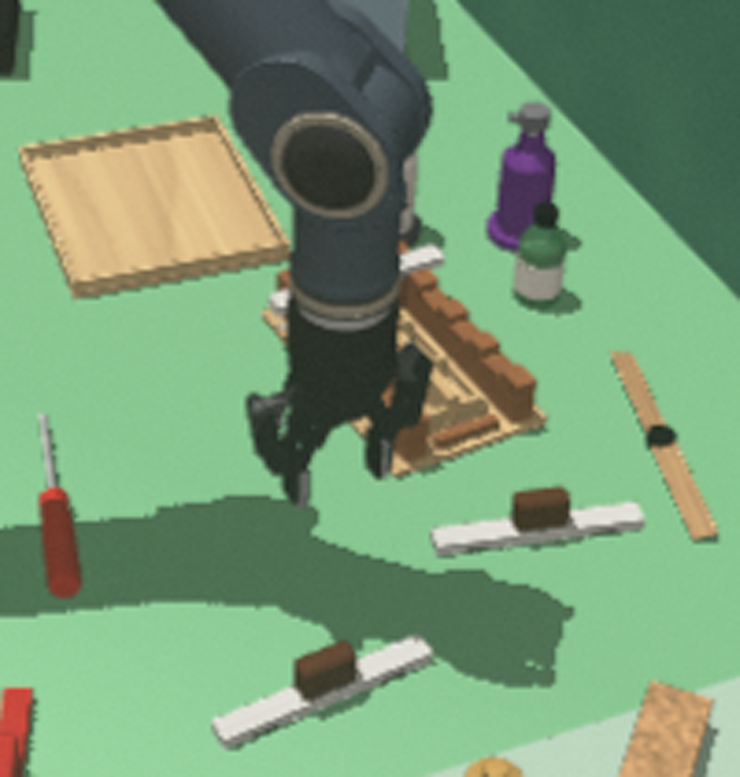

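View pics/b7.png

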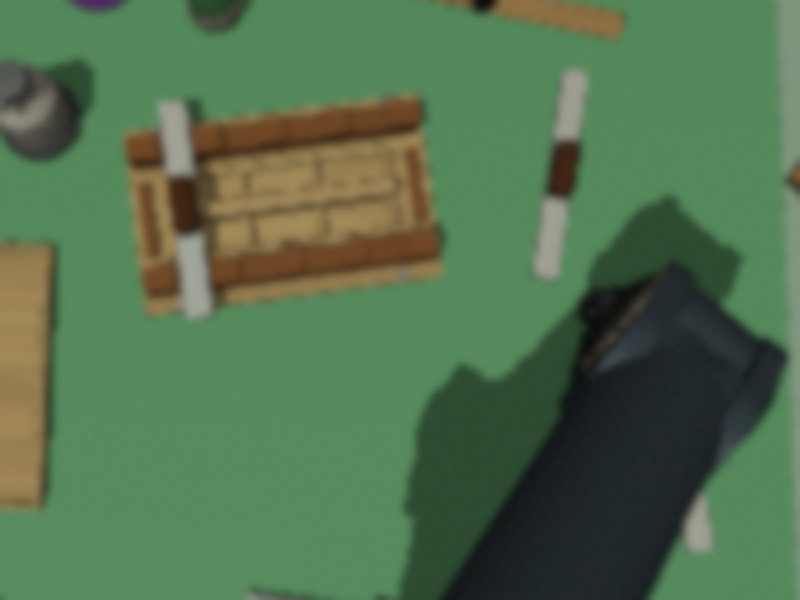

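First bar lies across both rails at the +75 notch (crop 185,210). C and A unmoved. On to C.

```bash
python3 -m creep '[{"ax":0,"ay":0,"az":0.016,"tx":-15,"ty":-31,"tz":-10,"jaw":0.35},{"ax":0,"ay":0,"az":0.016,"tx":-30,"ty":-62,"tz":-20,"jaw":0.35},{"ax":0,"ay":0,"az":0.016,"tx":-44,"ty":-93,"tz":-35,"jaw":0.35},{"ax":0,"ay":0,"az":0.016,"tx":-44,"ty":-93,"tz":-50,"jaw":0.35},{"ax":0,"ay":0,"az":0.016,"tx":-44,"ty":-93,"tz":-50,"jaw":0.35}]'
python3 - <<'E'
from h import *
to(410.7,-310.5,40,0.135)
s=bot.capture("side");m=cv2.inRange(cv2.cvtColor(s,cv2.COLOR_RGB2HSV),(0,60,0),(25,255,90))[285:320,312:350]
print(np.argwhere(m).mean(0)[::-1]+[312,285],m.sum()/255, proj("side",[410.7,-310.5,27]))
crop("side","b8",270,230,390,330,6)
E
```

```text
t: 13.45
position: [410.0, -308.7, 73.1]
tool_rot: [2.068, 2.362, -0.001]
contact_force: [0.3, 0.1, -1.3]
opening: 0.674
t 13.45 pos [ 410.  -308.7   73.1] jawyaw 0.133 open 0.674 F [ 0.3  0.1 -1.3]
delta [  0.7  -1.8 -33.1] turn [0.002 0.001 0.002] q7 1.1
[328.18978102 301.13868613] 137.0 [328.31224714 301.0237708 ]
```

View pics/b8.png

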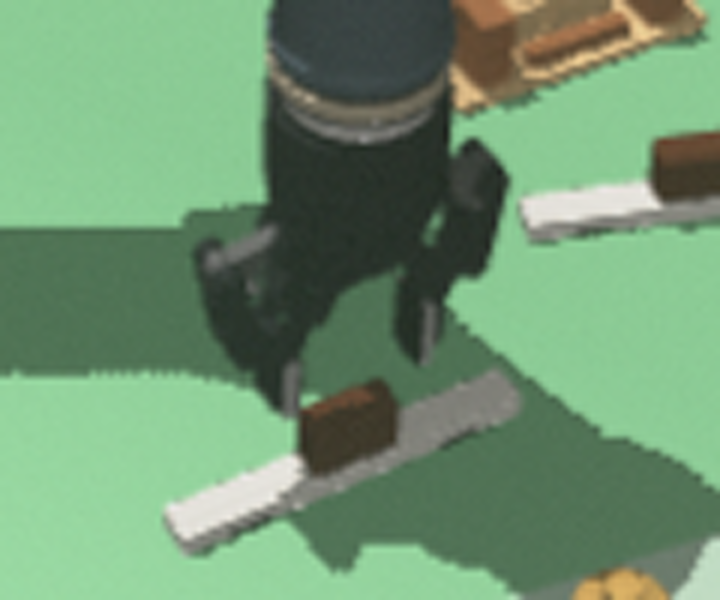

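```bash
python3 -m creep '[{"ax":0,"ay":0,"az":0.002,"tx":1,"ty":-2,"tz":-15,"jaw":0.35},{"ax":0,"ay":0,"az":0.002,"tx":1,"ty":-2,"tz":-28,"jaw":0.35},{"ax":0,"ay":0,"az":0.002,"tx":1,"ty":-2,"tz":-33,"jaw":0.35},{"ax":0,"ay":0,"az":0.002,"tx":1,"ty":-2,"tz":-33,"jaw":0.35}]' 60
python3 -m creep '[{"ax":0,"ay":0,"az":0,"tx":0,"ty":0,"tz":0,"jaw":-0.5},{"ax":0,"ay":0,"az":0,"tx":0,"ty":0,"tz":0,"jaw":-0.5},{"ax":0,"ay":0,"az":0,"tx":0,"ty":0,"tz":0,"jaw":-0.5},{"ax":0,"ay":0,"az":0,"tx":0,"ty":0,"tz":0,"jaw":-0.5}]' 60
python3 -m creep '[{"ax":0,"ay":0,"az":0,"tx":0,"ty":0,"tz":20,"jaw":-0.5},{"ax":0,"ay":0,"az":0,"tx":0,"ty":0,"tz":60,"jaw":-0.5},{"ax":0,"ay":0,"az":0,"tx":0,"ty":0,"tz":100,"jaw":-0.5},{"ax":0,"ay":0,"az":0,"tx":20,"ty":23,"tz":110,"jaw":-0.5},{"ax":0,"ay":0,"az":-0.016,"tx":50,"ty":58,"tz":110,"jaw":-0.5}]'
python3 -m creep '[{"ax":0,"ay":0,"az":0,"tx":31,"ty":36,"tz":0,"jaw":-0.5},{"ax":0,"ay":0,"az":0,"tx":62,"ty":73,"tz":0,"jaw":-0.5},{"ax":0,"ay":0,"az":0,"tx":93,"ty":109,"tz":0,"jaw":-0.5},{"ax":0,"ay":0,"az":0,"tx":124,"ty":146,"tz":0,"jaw":-0.5},{"ax":0,"ay":0,"az":0,"tx":155,"ty":182,"tz":0,"jaw":-0.5}]'
python3 -m creep '[{"ax":0,"ay":0,"az":0,"tx":0,"ty":0,"tz":0,"jaw":-0.5},{"ax":0,"ay":0,"az":0,"tx":0,"ty":0,"tz":-30,"jaw":-0.5},{"ax":0,"ay":0,"az":0,"tx":0,"ty":0,"tz":-45,"jaw":-0.5},{"ax":0,"ay":0,"az":0,"tx":0,"ty":0,"tz":-45,"jaw":-0.5}]'
python3 - <<'E'
from h import *
to(616.1,-69.8,82.5,0.119)
crop("side","b9",260,120,420,270,4)
E
```

```text
t: 13.95
position: [411.8, -310.0, 40.3]
tool_rot: [2.062, 2.366, -0.001]
contact_force: [-0.2, 0.4, 0.2]
opening: 0.676
t: 14.35
position: [412.4, -310.9, 41.6]
tool_rot: [2.06, 2.364, 0.0]
contact_force: [-0.5, 1.5, -0.8]
opening: 0.499
t: 14.85
position: [462.2, -255.4, 154.2]
tool_rot: [2.085, 2.336, 0.002]
contact_force: [1.4, 0.1, -1.4]
opening: 0.499
t: 15.35
position: [618.0, -68.7, 151.2]
tool_rot: [2.079, 2.348, -0.0]
contact_force: [0.5, -0.9, -2.1]
opening: 0.501
t: 15.75
position: [614.8, -70.6, 103.7]
tool_rot: [2.083, 2.351, -0.006]
contact_force: [-0.5, 0.2, -1.8]
opening: 0.499
t 15.75 pos [614.8 -70.6 103.7] jawyaw 0.121 open 0.499 F [-0.5  0.2 -1.8]
delta [  1.3   0.8 -21.2] turn [ 0.003 -0.002 -0.002] q7 0.52
```

View pics/b9.png

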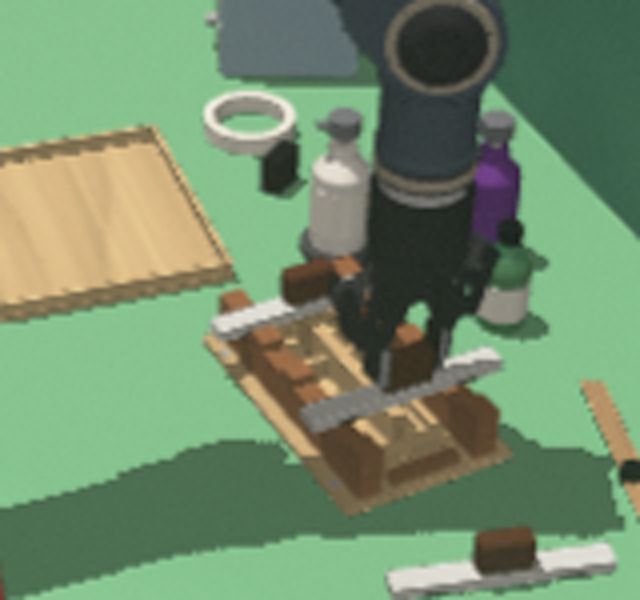

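```bash
python3 -m creep '[{"ax":0,"ay":0,"az":0,"tx":1,"ty":1,"tz":-6,"jaw":-0.5},{"ax":0,"ay":0,"az":0,"tx":1,"ty":1,"tz":-13,"jaw":-0.5},{"ax":0,"ay":0,"az":0,"tx":1,"ty":1,"tz":-17,"jaw":-0.5},{"ax":0,"ay":0,"az":0,"tx":1,"ty":1,"tz":-20,"jaw":-0.5},{"ax":0,"ay":0,"az":0,"tx":1,"ty":1,"tz":-20,"jaw":-0.5}]'
python3 - <<'E'
from h import *
to(616.1,-69.8,83,0.119)
crop("side","b10",260,120,420,270,4)
E
```

```text
t: 16.3
position: [618.0, -69.8, 86.0]
tool_rot: [2.08, 2.348, -0.001]
contact_force: [1.1, -0.3, -1.1]
opening: 0.502
t 16.3 pos [618.  -69.8  86. ] jawyaw 0.121 open 0.502 F [ 1.1 -0.3 -1.1]
delta [-1.9 -0.  -3. ] turn [ 0.004  0.003 -0.002] q7 0.53
```

View pics/b10.png

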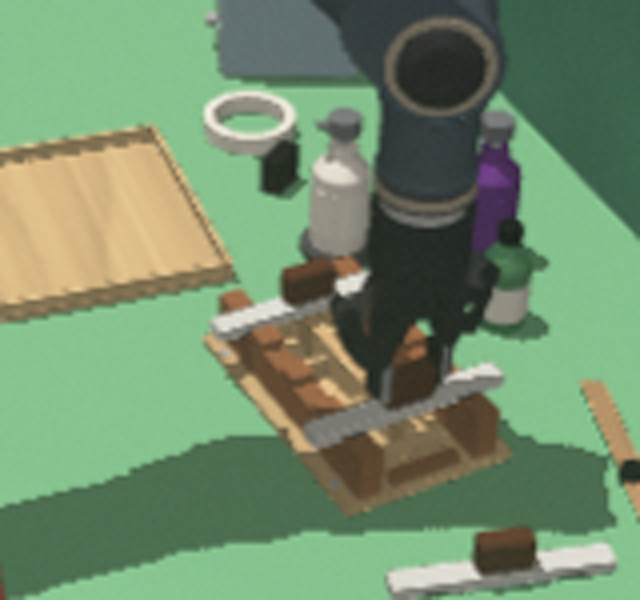

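```bash
python3 -m creep '[{"ax":0,"ay":0,"az":0,"tx":-1.5,"ty":0,"tz":-2,"jaw":-0.5},{"ax":0,"ay":0,"az":0,"tx":-1.5,"ty":0,"tz":-3,"jaw":-0.5},{"ax":0,"ay":0,"az":0,"tx":-1.5,"ty":0,"tz":-3.5,"jaw":-0.5},{"ax":0,"ay":0,"az":0,"tx":-1.5,"ty":0,"tz":-3.5,"jaw":0.2},{"ax":0,"ay":0,"az":0,"tx":-1.5,"ty":0,"tz":-3.5,"jaw":0.35}]'
python3 -m creep '[{"ax":0,"ay":0,"az":0,"tx":0,"ty":0,"tz":0,"jaw":0.35},{"ax":0,"ay":0,"az":0,"tx":0,"ty":0,"tz":20,"jaw":0.35},{"ax":0,"ay":0,"az":0,"tx":0,"ty":0,"tz":60,"jaw":0.35},{"ax":0,"ay":0,"az":-0.12,"tx":5,"ty":-35,"tz":70,"jaw":0.35},{"ax":0,"ay":0,"az":-0.25,"tx":8,"ty":-80,"tz":70,"jaw":0.35}]'
python3 -m creep '[{"ax":0,"ay":0,"az":-0.045,"tx":2,"ty":-40,"tz":-20,"jaw":0.35},{"ax":0,"ay":0,"az":-0.045,"tx":4,"ty":-68,"tz":-50,"jaw":0.35},{"ax":0,"ay":0,"az":-0.045,"tx":4,"ty":-68,"tz":-75,"jaw":0.35},{"ax":0,"ay":0,"az":-0.045,"tx":4,"ty":-68,"tz":-75,"jaw":0.35}]'
python3 - <<'E'
from h import *
to(628.6,-218.2,40,-0.176)
s=bot.capture("side");m=cv2.inRange(cv2.cvtColor(s,cv2.COLOR_RGB2HSV),(0,60,0),(25,255,90))[240:275,370:400]
print(np.argwhere(m).mean(0)[::-1]+[370,240],m.sum()/255, proj("side",[628.6,-218.2,27]))
crop("side","b11",290,130,450,280,4)
crop("top","b12",240,110,440,260,4)
E
```

```text
t: 16.85
position: [617.1, -69.8, 83.1]
tool_rot: [2.079, 2.347, 0.001]
contact_force: [-0.0, -0.1, -0.5]
opening: 0.679
t: 17.35
position: [627.4, -147.8, 155.3]
tool_rot: [2.353, 2.07, 0.007]
contact_force: [-0.0, -0.4, -0.0]
opening: 0.671
t: 17.75
position: [626.2, -217.8, 74.2]
tool_rot: [-2.408, -2.017, 0.008]
contact_force: [-0.1, 0.5, -0.9]
opening: 0.674
t 17.75 pos [ 626.2 -217.8   74.2] jawyaw -0.176 open 0.674 F [-0.1  0.5 -0.9]
delta [  2.4  -0.4 -34.2] turn [ 0.003 -0.004 -0.   ] q7 0.51
[386.00724638 257.0942029 ] 138.0 [386.435073   257.46899793]
```

View pics/b11.png

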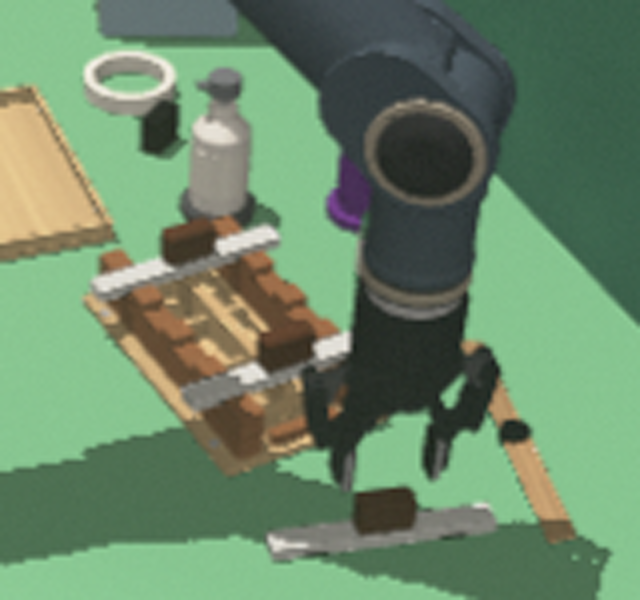

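View pics/b12.png

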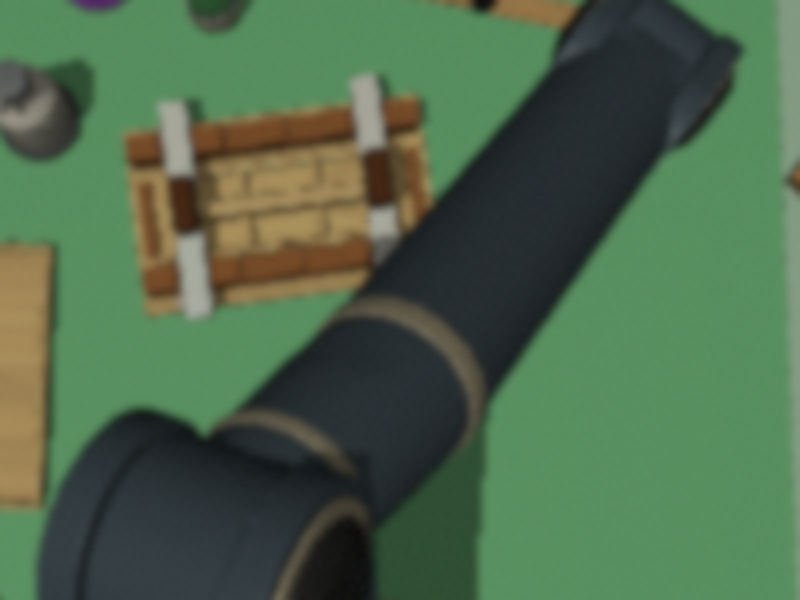

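```bash
python3 -m creep '[{"ax":0,"ay":0,"az":0,"tx":1.5,"ty":0,"tz":-15,"jaw":0.35},{"ax":0,"ay":0,"az":0,"tx":1.5,"ty":0,"tz":-28,"jaw":0.35},{"ax":0,"ay":0,"az":0,"tx":1.5,"ty":0,"tz":-34,"jaw":0.35},{"ax":0,"ay":0,"az":0,"tx":1.5,"ty":0,"tz":-34,"jaw":0.35}]' 60
python3 -m creep '[{"ax":0,"ay":0,"az":0,"tx":0,"ty":0,"tz":0,"jaw":-0.5},{"ax":0,"ay":0,"az":0,"tx":0,"ty":0,"tz":0,"jaw":-0.5},{"ax":0,"ay":0,"az":0,"tx":0,"ty":0,"tz":0,"jaw":-0.5},{"ax":0,"ay":0,"az":0,"tx":0,"ty":0,"tz":0,"jaw":-0.5}]' 60
python3 -m creep '[{"ax":0,"ay":0,"az":0,"tx":0,"ty":0,"tz":20,"jaw":-0.5},{"ax":0,"ay":0,"az":0,"tx":0,"ty":0,"tz":60,"jaw":-0.5},{"ax":0,"ay":0,"az":0,"tx":0,"ty":0,"tz":100,"jaw":-0.5},{"ax":0,"ay":0,"az":0.1,"tx":-3,"ty":30,"tz":130,"jaw":-0.5},{"ax":0,"ay":0,"az":0.2,"tx":-7,"ty":70,"tz":130,"jaw":-0.5}]'
python3 -m creep '[{"ax":0,"ay":0,"az":0.095,"tx":-4,"ty":40,"tz":0,"jaw":-0.5},{"ax":0,"ay":0,"az":0.095,"tx":-8,"ty":85,"tz":0,"jaw":-0.5},{"ax":0,"ay":0,"az":0.095,"tx":-13,"ty":130,"tz":0,"jaw":-0.5},{"ax":0,"ay":0,"az":0.095,"tx":-17,"ty":177,"tz":0,"jaw":-0.5},{"ax":0,"ay":0,"az":0.095,"tx":-17,"ty":177,"tz":-20,"jaw":-0.5}]'
python3 -m creep '[{"ax":0,"ay":0,"az":0,"tx":0,"ty":0,"tz":-15,"jaw":-0.5},{"ax":0,"ay":0,"az":0,"tx":0,"ty":0,"tz":-30,"jaw":-0.5},{"ax":0,"ay":0,"az":0,"tx":0,"ty":0,"tz":-30,"jaw":-0.5}]'
python3 - <<'E'
from h import *
to(604.2,29.5,82.5,0.119)
crop("side","b13",260,120,420,270,4)
E
```

```text
t: 18.3
position: [629.5, -217.0, 42.4]
tool_rot: [2.403, 2.018, -0.003]
contact_force: [0.1, 0.4, -0.1]
opening: 0.677
t: 18.7
position: [630.4, -217.9, 44.2]
tool_rot: [2.401, 2.016, -0.001]
contact_force: [0.9, 0.1, 0.1]
opening: 0.498
t: 19.2
position: [625.3, -151.5, 179.2]
tool_rot: [2.184, 2.238, 0.006]
contact_force: [1.6, 1.1, -2.0]
opening: 0.501
t: 19.7
position: [607.4, 39.6, 155.1]
tool_rot: [2.065, 2.362, 0.012]
contact_force: [1.2, 0.6, -2.5]
opening: 0.503
t: 20.0
position: [604.5, 27.3, 121.4]
tool_rot: [2.085, 2.346, -0.007]
contact_force: [-0.1, -0.6, -1.3]
opening: 0.497
t 20.0 pos [604.5  27.3 121.4] jawyaw 0.118 open 0.497 F [-0.1 -0.6 -1.3]
delta [ -0.3   2.2 -38.9] turn [ 0.005 -0.001  0.001] q7 0.34
```

View pics/b13.png

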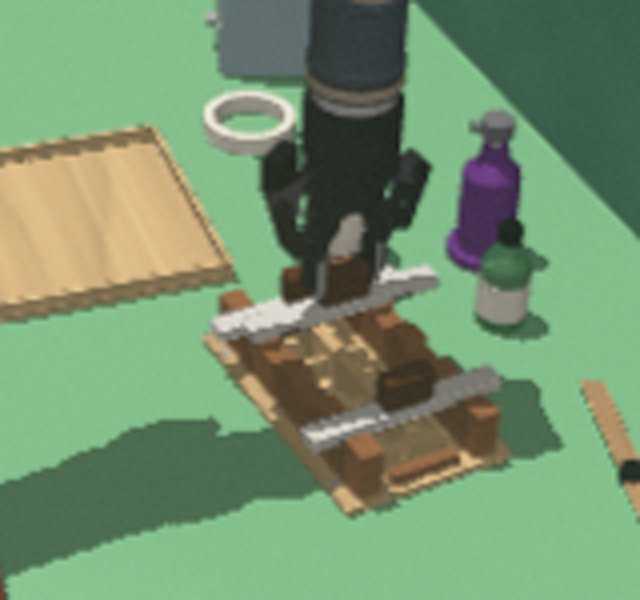

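```bash
python3 -m creep '[{"ax":0,"ay":0,"az":0,"tx":0,"ty":2,"tz":-8,"jaw":-0.5},{"ax":0,"ay":0,"az":0,"tx":0,"ty":2,"tz":-16,"jaw":-0.5},{"ax":0,"ay":0,"az":0,"tx":0,"ty":2,"tz":-24,"jaw":-0.5},{"ax":0,"ay":0,"az":0,"tx":0,"ty":2,"tz":-31,"jaw":-0.5},{"ax":0,"ay":0,"az":0,"tx":0,"ty":2,"tz":-31,"jaw":-0.5}]'
python3 -m creep '[{"ax":0,"ay":0,"az":0,"tx":0,"ty":0,"tz":0,"jaw":-0.5}]'
python3 - <<'E'
from h import *
to(604.2,29.5,86,0.119)
crop("side","b14",260,120,420,270,4)
E
```

```text
t: 20.55
position: [605.5, 31.2, 91.6]
tool_rot: [2.08, 2.349, -0.003]
contact_force: [-0.4, 0.8, -1.0]
opening: 0.5
t: 20.65
position: [606.3, 31.2, 92.7]
tool_rot: [2.08, 2.348, -0.0]
contact_force: [1.6, -0.3, -0.3]
opening: 0.499
t 20.65 pos [606.3  31.2  92.7] jawyaw 0.121 open 0.499 F [ 1.6 -0.3 -0.3]
delta [-2.1 -1.7 -6.7] turn [ 0.004  0.004 -0.002] q7 0.36
```

View pics/b14.png

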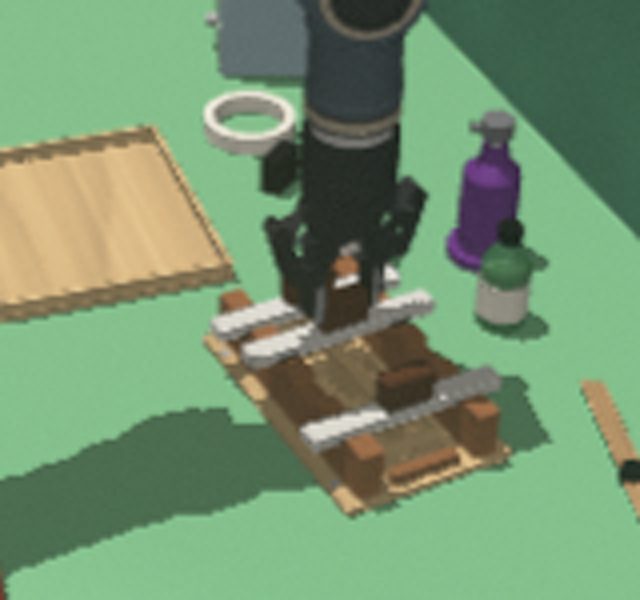

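```bash
python3 -m creep '[{"ax":0,"ay":0,"az":-0.002,"tx":-1.5,"ty":-1.5,"tz":-2,"jaw":-0.5},{"ax":0,"ay":0,"az":-0.002,"tx":-1.5,"ty":-1.5,"tz":-4,"jaw":-0.5},{"ax":0,"ay":0,"az":-0.002,"tx":-1.5,"ty":-1.5,"tz":-6,"jaw":-0.5},{"ax":0,"ay":0,"az":-0.002,"tx":-1.5,"ty":-1.5,"tz":-7,"jaw":-0.5},{"ax":0,"ay":0,"az":-0.002,"tx":-1.5,"ty":-1.5,"tz":-7,"jaw":-0.5}]'
python3 -m creep '[{"ax":0,"ay":0,"az":0,"tx":0,"ty":0,"tz":0,"jaw":0.2},{"ax":0,"ay":0,"az":0,"tx":0,"ty":0,"tz":0,"jaw":0.35},{"ax":0,"ay":0,"az":0,"tx":0,"ty":0,"tz":0,"jaw":0.35}]'
python3 -m creep '[{"ax":0,"ay":0,"az":0,"tx":0,"ty":0,"tz":20,"jaw":0.35},{"ax":0,"ay":0,"az":0,"tx":0,"ty":0,"tz":60,"jaw":0.35},{"ax":0,"ay":0,"az":0,"tx":0,"ty":0,"tz":105,"jaw":0.35},{"ax":0,"ay":0,"az":0,"tx":0,"ty":0,"tz":130,"jaw":-0.5},{"ax":0,"ay":0,"az":0,"tx":0,"ty":0,"tz":130,"jaw":-1}]'
python3 -m creep '[{"ax":0,"ay":0,"az":0,"tx":18,"ty":40,"tz":0,"jaw":-1},{"ax":0,"ay":0,"az":0,"tx":36,"ty":80,"tz":0,"jaw":-1},{"ax":0,"ay":0,"az":0,"tx":54,"ty":120,"tz":0,"jaw":-1},{"ax":0,"ay":0,"az":0,"tx":73,"ty":169,"tz":0,"jaw":-1},{"ax":0,"ay":0,"az":0,"tx":73,"ty":169,"tz":0,"jaw":-1}]'
python3 - <<'E'
from h import *
to(678,199.5,180,0.119)
crop("side","b15",260,100,420,270,4)
crop("top","b16",220,110,380,260,4)
E
```

```text
t: 21.2
position: [604.7, 29.8, 86.1]
tool_rot: [2.082, 2.346, 0.0]
contact_force: [-0.9, 0.3, 2.1]
opening: 0.499
t: 21.5
position: [605.0, 29.8, 86.0]
tool_rot: [2.081, 2.345, 0.0]
contact_force: [-0.5, -0.2, 0.5]
opening: 0.675
t: 22.0
position: [607.3, 29.4, 220.3]
tool_rot: [2.078, 2.341, 0.011]
contact_force: [0.4, 0.7, 0.3]
opening: 0.342
t: 22.5
position: [677.7, 208.8, 213.1]
tool_rot: [2.071, 2.36, 0.003]
contact_force: [-0.1, 0.8, -0.1]
opening: 0.002
t 22.5 pos [677.7 208.8 213.1] jawyaw 0.131 open 0.002 F [-0.1  0.8 -0.1]
delta [  0.3  -9.3 -33.1] turn [-0.     0.002 -0.012] q7 0.05
```

View pics/b15.png

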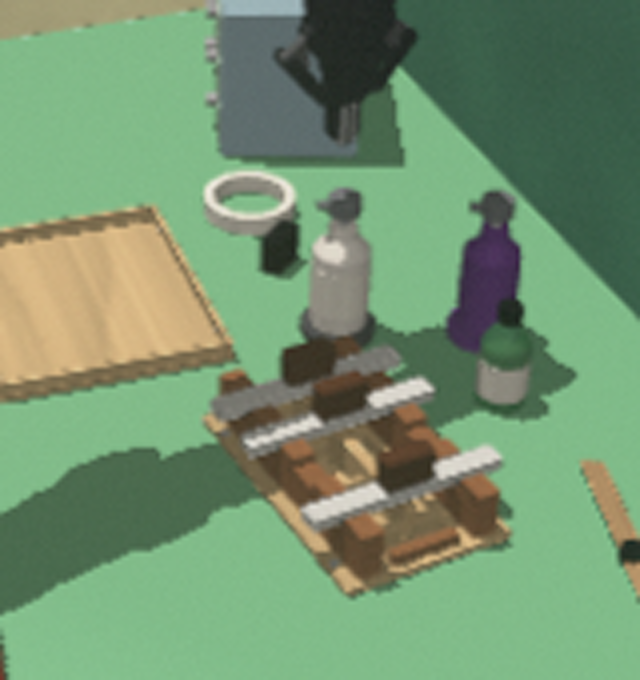

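View pics/b16.png

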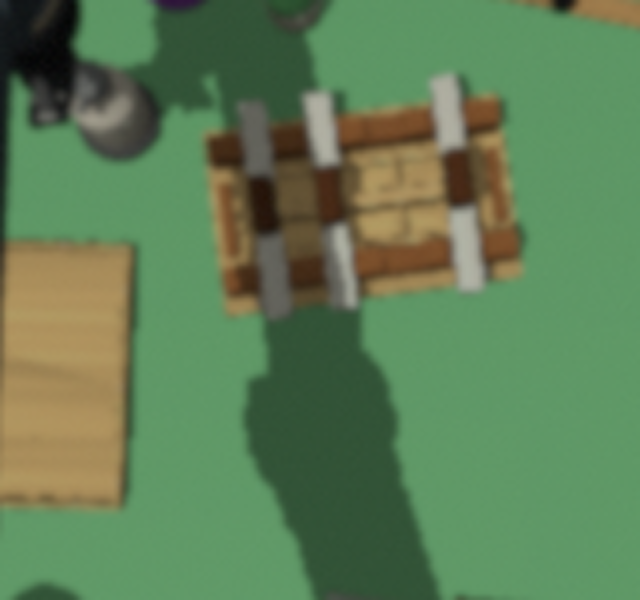

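Three bars sit across the rails; verify each numerically before pressing.

Run:
```python
from h import *
t=bot.capture("top")[:,:,::-1];hsv=cv2.cvtColor(t,cv2.COLOR_BGR2HSV)
m=cv2.inRange(hsv,(0,0,70),(180,62,255))
c,s=np.cos(.119),np.sin(.119)
for n,(x0,x1) in dict(p75=(276,296),p25=(294,312),m75=(325,345)).items():
    r=np.zeros_like(m);r[125:195,x0:x1]=m[125:195,x0:x1]
    cs=[k for k in cv2.findContours(r,cv2.RETR_EXTERNAL,cv2.CHAIN_APPROX_NONE)[0] if cv2.contourArea(k)>25]
    q=cv2.minAreaRect(np.vstack(cs));W=np.array([onz("top",*p,54) for p in cv2.boxPoints(q)])
    e=max([W[1]-W[0],W[2]-W[1]],key=np.linalg.norm);C=W.mean(0)[:2];d=C-[607.2,4.7]
    print(n,C.round(1),"jigframe",(c*d[0]+s*d[1]).round(1),(-s*d[0]+c*d[1]).round(1),"yaw-jig",round(np.arctan(e[1]/e[0])-.119,3),np.linalg.norm(e).round(1),len(cs))
```

```text
p75 [597.4  79.2] jigframe -0.9 75.1 yaw-jig -0.003 172.2 2
p25 [604.   28.7] jigframe -0.3 24.3 yaw-jig -0.003 175.0 2
m75 [615.4 -70.3] jigframe -0.7 -75.5 yaw-jig -0.006 174.4 2
```

All centred within 1 mm. Move over the cap (white bottle, side pixel (346,149)).

```bash
python3 -m creep '[{"ax":0,"ay":0,"az":0,"tx":0,"ty":0,"tz":0,"jaw":-1}]'
python3 - <<'E'
from h import *
to(678,199.5,170,0.119)
E
```

```text
t: 22.75
position: [677.5, 196.4, 215.4]
tool_rot: [2.085, 2.342, -0.003]
contact_force: [1.3, 0.7, -0.3]
opening: 0.0
t 22.75 pos [677.5 196.4 215.4] jawyaw 0.116 open 0.0 F [ 1.3  0.7 -0.3]
delta [  0.5   3.1 -45.4] turn [0.005 0.003 0.003] q7 0.05
```

```bash
python3 -m creep '[{"ax":0,"ay":0,"az":0,"tx":0,"ty":1.5,"tz":-15,"jaw":-1},{"ax":0,"ay":0,"az":0,"tx":0,"ty":1.5,"tz":-30,"jaw":-1},{"ax":0,"ay":0,"az":0,"tx":0,"ty":1.5,"tz":-42,"jaw":-1},{"ax":0,"ay":0,"az":0,"tx":0,"ty":1.5,"tz":-42,"jaw":-1},{"ax":0,"ay":0,"az":0,"tx":0,"ty":1.5,"tz":-42,"jaw":-1}]'
python3 - <<'E'
from h import *
to(678,199.5,156,0.119)
crop("side","c1",310,100,390,200,6)
E
```

```text
t: 23.25
position: [677.6, 200.0, 173.2]
tool_rot: [2.082, 2.346, -0.002]
contact_force: [-0.4, -0.1, 0.5]
opening: -0.003
t 23.25 pos [677.6 200.  173.2] jawyaw 0.119 open -0.003 F [-0.4 -0.1  0.5]
delta [  0.4  -0.5 -17.2] turn [0.004 0.003 0.   ] q7 0.06
```

View pics/c1.png

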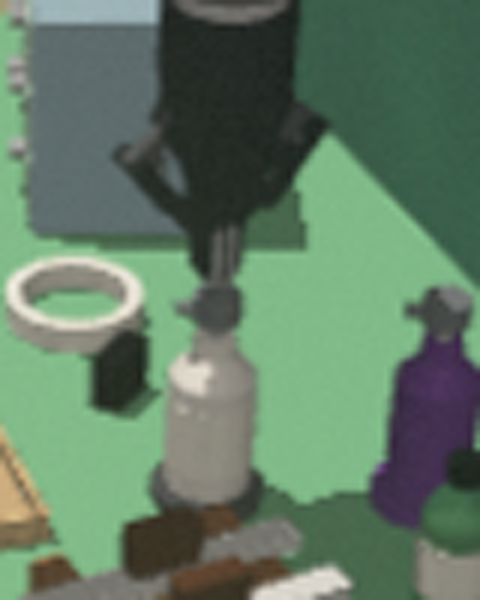

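Fingertips (crop 222,275) are centred just above the cap (218,305). Press.

```bash
python3 -m creep '[{"ax":0,"ay":0,"az":0,"tx":0,"ty":-0.5,"tz":-5,"jaw":-1},{"ax":0,"ay":0,"az":0,"tx":0,"ty":-0.5,"tz":-9,"jaw":-1},{"ax":0,"ay":0,"az":0,"tx":0,"ty":-0.5,"tz":-9,"jaw":-1}]'
python3 -m creep '[{"ax":0,"ay":0,"az":0,"tx":0,"ty":0,"tz":-2,"jaw":-1},{"ax":0,"ay":0,"az":0,"tx":0,"ty":0,"tz":-4,"jaw":-1},{"ax":0,"ay":0,"az":0,"tx":0,"ty":0,"tz":-4,"jaw":-1}]'
python3 -m creep '[{"ax":0,"ay":0,"az":0,"tx":0,"ty":0,"tz":-2,"jaw":-1},{"ax":0,"ay":0,"az":0,"tx":0,"ty":0,"tz":-3,"jaw":-1},{"ax":0,"ay":0,"az":0,"tx":0,"ty":0,"tz":-3,"jaw":-1}]'
```

```text
t: 23.6
position: [677.7, 199.7, 164.5]
tool_rot: [2.082, 2.346, -0.001]
contact_force: [0.5, 0.3, 0.2]
opening: 0.002
t: 23.9
position: [677.9, 199.7, 161.2]
tool_rot: [2.082, 2.345, 0.0]
contact_force: [-0.4, -0.3, 3.3]
opening: 0.0
t: 24.2
position: [677.9, 199.8, 158.2]
tool_rot: [2.082, 2.345, 0.001]
contact_force: [-1.3, -0.4, 5.2]
opening: 0.002
```

```bash
python3 -m creep '[{"ax":0,"ay":0,"az":0,"tx":0,"ty":0,"tz":-2,"jaw":-1},{"ax":0,"ay":0,"az":0,"tx":0,"ty":0,"tz":-3,"jaw":-1},{"ax":0,"ay":0,"az":0,"tx":0,"ty":0,"tz":-3,"jaw":-1}]'
python3 -m creep '[{"ax":0,"ay":0,"az":0,"tx":0,"ty":0,"tz":-1,"jaw":-1},{"ax":0,"ay":0,"az":0,"tx":0,"ty":0,"tz":-2,"jaw":-1},{"ax":0,"ay":0,"az":0,"tx":0,"ty":0,"tz":-2,"jaw":-1}]'
```

```text
t: 24.5
position: [677.9, 199.7, 156.1]
tool_rot: [2.082, 2.346, 0.001]
contact_force: [-3.7, -0.3, 8.8]
opening: -0.002
t: 24.8
position: [678.0, 199.7, 156.0]
tool_rot: [2.082, 2.346, 0.002]
contact_force: [-6.4, 0.1, 16.2]
opening: 0.001
```

Bottomed: z stalled at 156 (8 mm below contact), force 16 N. Release upward and look.

```bash
python3 -m creep '[{"ax":0,"ay":0,"az":0,"tx":0,"ty":0,"tz":4,"jaw":-1},{"ax":0,"ay":0,"az":0,"tx":0,"ty":0,"tz":10,"jaw":-1},{"ax":0,"ay":0,"az":0,"tx":0,"ty":0,"tz":20,"jaw":-1},{"ax":0,"ay":0,"az":0,"tx":0,"ty":0,"tz":50,"jaw":-1},{"ax":0,"ay":0,"az":0,"tx":0,"ty":0,"tz":60,"jaw":-1}]'
python3 -m creep '[{"ax":0,"ay":0,"az":0,"tx":-26,"ty":-40,"tz":0,"jaw":0},{"ax":0,"ay":0,"az":0,"tx":-52,"ty":-80,"tz":0,"jaw":0.35},{"ax":0,"ay":0,"az":0,"tx":-80,"ty":-120,"tz":0,"jaw":0.35},{"ax":0,"ay":0,"az":0,"tx":-80,"ty":-120,"tz":-40,"jaw":0.35},{"ax":0,"ay":0,"az":0,"tx":-80,"ty":-120,"tz":-80,"jaw":0.35}]' 60
python3 -m creep '[{"ax":0,"ay":0,"az":0,"tx":0,"ty":0,"tz":0,"jaw":0.35},{"ax":0,"ay":0,"az":0,"tx":0,"ty":0,"tz":0,"jaw":0.35}]'
python3 - <<'E'
from h import *
to(598.3,79.5,83,0.119)
crop("side","c2",270,100,430,240,4.5)
E
```

```text
t: 25.3
position: [679.1, 199.8, 215.4]
tool_rot: [2.08, 2.344, 0.005]
contact_force: [0.6, 0.1, 1.1]
opening: -0.002
t: 25.8
position: [598.2, 78.2, 133.6]
tool_rot: [2.084, 2.341, 0.006]
contact_force: [1.0, 1.2, -0.1]
opening: 0.677
t: 26.0
position: [597.9, 79.7, 132.8]
tool_rot: [2.082, 2.346, -0.002]
contact_force: [0.7, 0.5, 0.4]
opening: 0.673
t 26.0 pos [597.9  79.7 132.8] jawyaw 0.119 open 0.673 F [0.7 0.5 0.4]
delta [  0.4  -0.2 -49.8] turn [ 0.004  0.003 -0.   ] q7 0.24
```

View pics/c2.png

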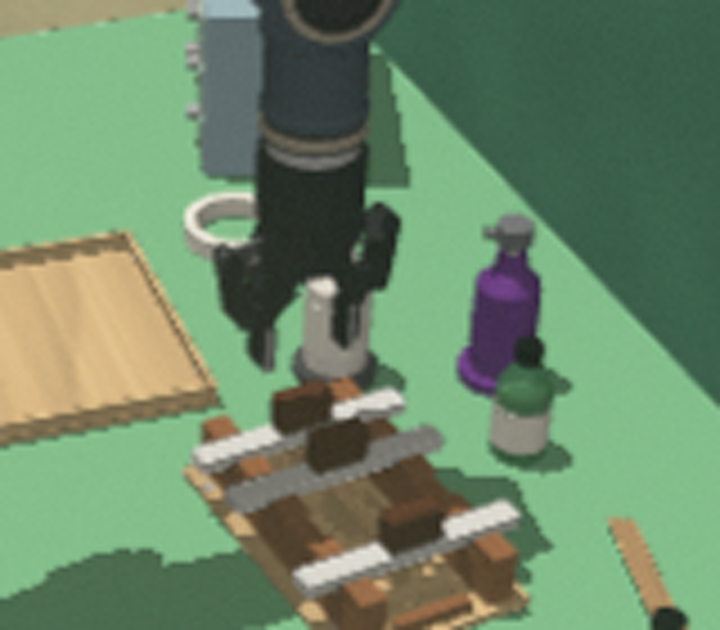

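Bars are still in place, cap side fine. Grasp the +75 bar.

```bash
python3 -m creep '[{"ax":0,"ay":0,"az":0,"tx":0,"ty":0,"tz":-20,"jaw":0.35},{"ax":0,"ay":0,"az":0,"tx":0,"ty":0,"tz":-40,"jaw":0.35},{"ax":0,"ay":0,"az":0,"tx":0,"ty":0,"tz":-49,"jaw":0.35},{"ax":0,"ay":0,"az":0,"tx":0,"ty":0,"tz":-49,"jaw":0.35}]' 60
python3 -m creep '[{"ax":0,"ay":0,"az":0,"tx":0,"ty":0,"tz":0,"jaw":-0.5},{"ax":0,"ay":0,"az":0,"tx":0,"ty":0,"tz":0,"jaw":-0.5},{"ax":0,"ay":0,"az":0,"tx":0,"ty":0,"tz":0,"jaw":-0.5},{"ax":0,"ay":0,"az":0,"tx":0,"ty":0,"tz":0,"jaw":-0.5}]' 60
python3 -m creep '[{"ax":0,"ay":0,"az":0,"tx":0,"ty":0,"tz":20,"jaw":-0.5},{"ax":0,"ay":0,"az":0,"tx":0,"ty":0,"tz":60,"jaw":-0.5},{"ax":0,"ay":0,"az":0,"tx":0,"ty":0,"tz":105,"jaw":-0.5},{"ax":0,"ay":0,"az":0,"tx":-10,"ty":20,"tz":135,"jaw":-0.5},{"ax":0,"ay":0,"az":-0.05,"tx":-28,"ty":61,"tz":135,"jaw":-0.5}]'
python3 -m creep '[{"ax":0,"ay":0,"az":-0.06,"tx":-18,"ty":45,"tz":0,"jaw":-0.5},{"ax":0,"ay":0,"az":-0.112,"tx":-36,"ty":90,"tz":0,"jaw":-0.5},{"ax":0,"ay":0,"az":-0.112,"tx":-54,"ty":135,"tz":0,"jaw":-0.5},{"ax":0,"ay":0,"az":-0.112,"tx":-72,"ty":180,"tz":0,"jaw":-0.5},{"ax":0,"ay":0,"az":-0.112,"tx":-90,"ty":225,"tz":0,"jaw":-0.5}]'
python3 -m creep '[{"ax":0,"ay":0,"az":0,"tx":0,"ty":15,"tz":-40,"jaw":-0.5},{"ax":0,"ay":0,"az":0,"tx":0,"ty":15,"tz":-80,"jaw":-0.5},{"ax":0,"ay":0,"az":0,"tx":0,"ty":15,"tz":-120,"jaw":-0.5},{"ax":0,"ay":0,"az":0,"tx":0,"ty":15,"tz":-125,"jaw":-0.5},{"ax":0,"ay":0,"az":0,"tx":0,"ty":15,"tz":-125,"jaw":-0.5}]'
python3 - <<'E'
from h import *
to(479.8,381.3,47,-0.043)
crop("side","d1",230,80,430,260,4)
crop("top","d2",150,110,370,260,3.6)
E
```

```text
t: 26.45
position: [598.1, 80.0, 84.2]
tool_rot: [2.081, 2.346, -0.0]
contact_force: [0.2, -0.7, -0.3]
opening: 0.68
t: 26.85
position: [599.1, 79.8, 85.5]
tool_rot: [2.081, 2.344, 0.004]
contact_force: [-0.1, -0.4, 6.9]
opening: 0.503
t: 27.35
position: [573.5, 136.9, 224.3]
tool_rot: [2.146, 2.277, 0.013]
contact_force: [-0.3, 0.2, -1.6]
opening: 0.5
t: 27.85
position: [478.4, 367.3, 218.9]
tool_rot: [2.265, 2.17, -0.001]
contact_force: [0.3, 0.2, -1.7]
opening: 0.501
t: 28.35
position: [479.5, 380.2, 93.4]
tool_rot: [2.265, 2.169, -0.004]
contact_force: [1.1, 0.1, -0.7]
opening: 0.5
t 28.35 pos [479.5 380.2  93.4] jawyaw -0.043 open 0.5 F [ 1.1  0.1 -0.7]
delta [  0.3   1.1 -46.4] turn [0.006 0.002 0.   ] q7 -0.44
```

View pics/d1.png

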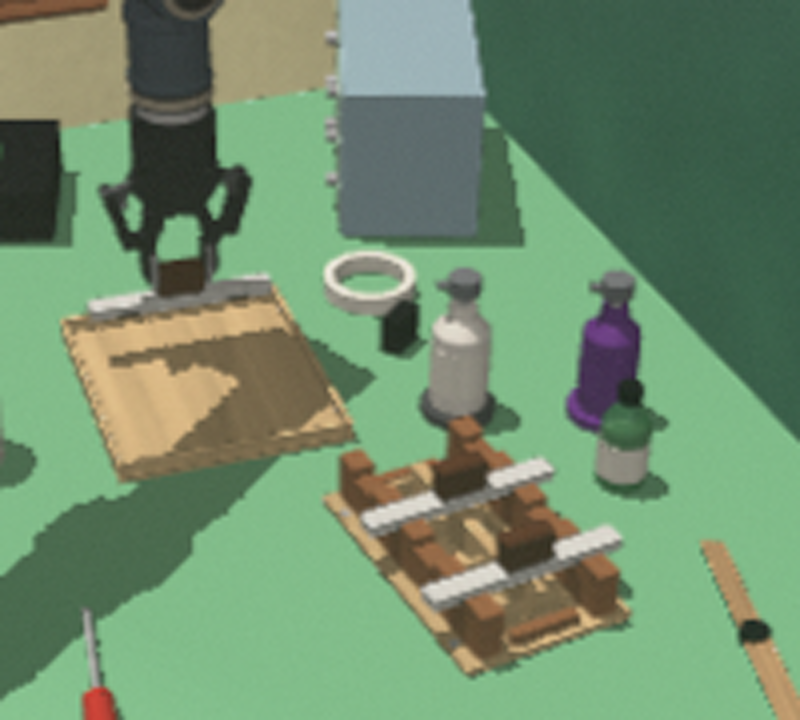

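View pics/d2.png

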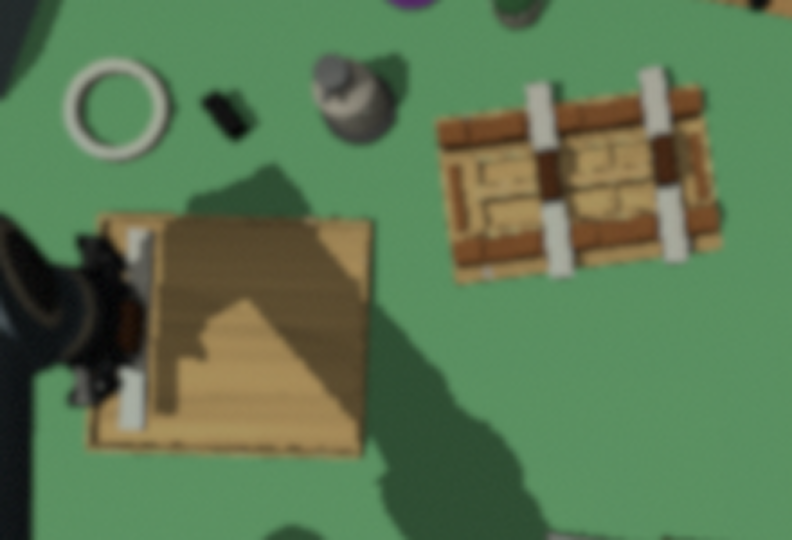

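Bar hovers level over the tray's far slot; cap is up. Lower and release.

```bash
python3 -m creep '[{"ax":0,"ay":0,"az":0,"tx":0,"ty":1,"tz":-15,"jaw":-0.5},{"ax":0,"ay":0,"az":0,"tx":0,"ty":1,"tz":-30,"jaw":-0.5},{"ax":0,"ay":0,"az":0,"tx":0,"ty":1,"tz":-38,"jaw":-0.5},{"ax":0,"ay":0,"az":0,"tx":0,"ty":1,"tz":-42,"jaw":-0.5},{"ax":0,"ay":0,"az":0,"tx":0,"ty":1,"tz":-42,"jaw":-0.5}]'
python3 -m creep '[{"ax":0,"ay":0,"az":0,"tx":0,"ty":0,"tz":-1,"jaw":-0.5},{"ax":0,"ay":0,"az":0,"tx":0,"ty":0,"tz":-2,"jaw":-0.5},{"ax":0,"ay":0,"az":0,"tx":0,"ty":0,"tz":-2,"jaw":-0.5}]'
```

```text
t: 28.95
position: [479.4, 381.4, 51.0]
tool_rot: [2.265, 2.169, -0.003]
contact_force: [-0.5, -0.3, -1.2]
opening: 0.502
t: 29.25
position: [479.9, 381.8, 50.1]
tool_rot: [2.265, 2.169, -0.0]
contact_force: [0.3, 0.0, -1.1]
opening: 0.495
```

```bash
python3 -m creep '[{"ax":0,"ay":0,"az":0,"tx":0,"ty":0,"tz":-1,"jaw":-0.5},{"ax":0,"ay":0,"az":0,"tx":0,"ty":0,"tz":-1.5,"jaw":-0.5},{"ax":0,"ay":0,"az":0,"tx":0,"ty":0,"tz":-1.5,"jaw":-0.5},{"ax":0,"ay":0,"az":0,"tx":0,"ty":0,"tz":-1.5,"jaw":-0.5}]'
python3 -m creep '[{"ax":0,"ay":0,"az":0,"tx":0,"ty":0,"tz":0,"jaw":0.2},{"ax":0,"ay":0,"az":0,"tx":0,"ty":0,"tz":0,"jaw":0.35},{"ax":0,"ay":0,"az":0,"tx":0,"ty":0,"tz":0,"jaw":0.35}]'
python3 -m creep '[{"ax":0,"ay":0,"az":0,"tx":0,"ty":0,"tz":20,"jaw":0.35},{"ax":0,"ay":0,"az":0,"tx":0,"ty":0,"tz":60,"jaw":0.35},{"ax":0,"ay":0,"az":0,"tx":0,"ty":0,"tz":105,"jaw":0.35},{"ax":0,"ay":0,"az":0.05,"tx":10,"ty":-40,"tz":110,"jaw":0.35},{"ax":0,"ay":0,"az":0.1,"tx":25,"ty":-83,"tz":110,"jaw":0.35}]'
python3 -m creep '[{"ax":0,"ay":0,"az":0.06,"tx":18,"ty":-45,"tz":0,"jaw":0.35},{"ax":0,"ay":0,"az":0.06,"tx":36,"ty":-90,"tz":0,"jaw":0.35},{"ax":0,"ay":0,"az":0.06,"tx":54,"ty":-135,"tz":0,"jaw":0.35},{"ax":0,"ay":0,"az":0.06,"tx":72,"ty":-180,"tz":0,"jaw":0.35},{"ax":0,"ay":0,"az":0.06,"tx":90,"ty":-225,"tz":0,"jaw":0.35}]'
python3 - <<'E'
from h import *
to(604.6,29.5,87,0.119)
crop("side","d3",230,80,430,260,4)
E
```

```text
t: 29.65
position: [479.8, 381.9, 48.7]
tool_rot: [2.265, 2.17, -0.0]
contact_force: [-0.5, -1.3, 1.3]
opening: 0.502
t: 29.95
position: [479.9, 381.8, 48.4]
tool_rot: [2.265, 2.169, -0.0]
contact_force: [-0.4, -0.8, -0.1]
opening: 0.676
t: 30.45
position: [505.2, 300.5, 160.5]
tool_rot: [2.145, 2.288, 0.007]
contact_force: [1.3, -0.8, 0.1]
opening: 0.673
t: 30.95
position: [595.3, 71.9, 158.6]
tool_rot: [2.084, 2.343, 0.001]
contact_force: [0.1, 1.1, -0.4]
opening: 0.673
t 30.95 pos [595.3  71.9 158.6] jawyaw 0.117 open 0.673 F [ 0.1  1.1 -0.4]
delta [  9.3 -42.4 -71.6] turn [0.003 0.004 0.002] q7 0.22
```

View pics/d3.png

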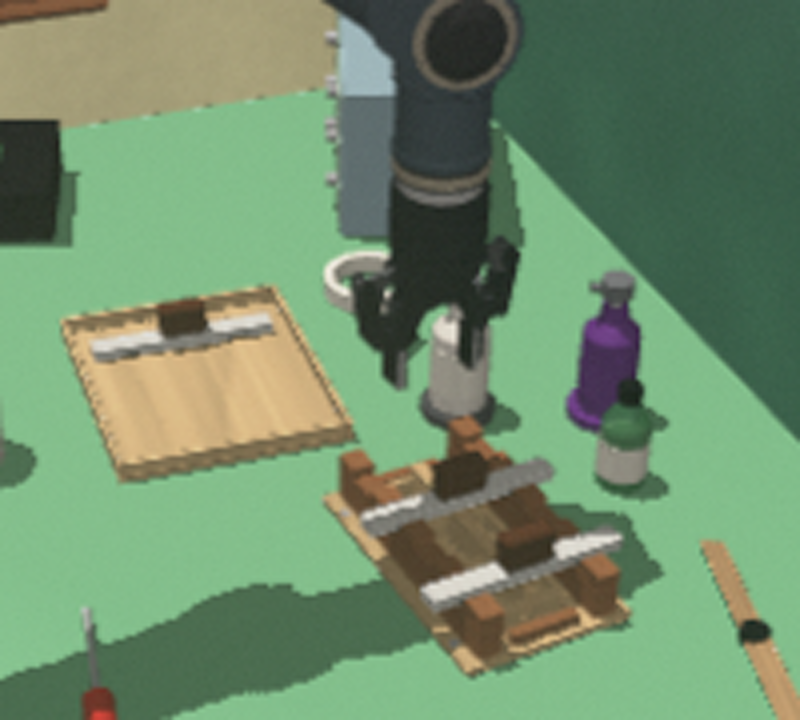

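First bar lies flat in the tray (crop 182,335). Next the +25 bar.

```bash
python3 -m creep '[{"ax":0,"ay":0,"az":0,"tx":9,"ty":-42,"tz":0,"jaw":0.35},{"ax":0,"ay":0,"az":0,"tx":9,"ty":-42,"tz":-15,"jaw":0.35},{"ax":0,"ay":0,"az":0,"tx":9,"ty":-42,"tz":-30,"jaw":0.35},{"ax":0,"ay":0,"az":0,"tx":9,"ty":-42,"tz":-30,"jaw":0.35},{"ax":0,"ay":0,"az":0,"tx":9,"ty":-42,"tz":-30,"jaw":0.35}]' 60
python3 - <<'E'
from h import *
to(604.6,29.3,86,0.119)
crop("side","d4",270,120,430,260,4)
E
```

```text
t: 31.5
position: [603.3, 33.5, 127.7]
tool_rot: [2.082, 2.347, -0.001]
contact_force: [0.4, -0.3, 0.0]
opening: 0.674
t 31.5 pos [603.3  33.5 127.7] jawyaw 0.119 open 0.674 F [ 0.4 -0.3  0. ]
delta [  1.3  -4.2 -41.7] turn [ 0.003  0.002 -0.   ] q7 0.32
```

View pics/d4.png

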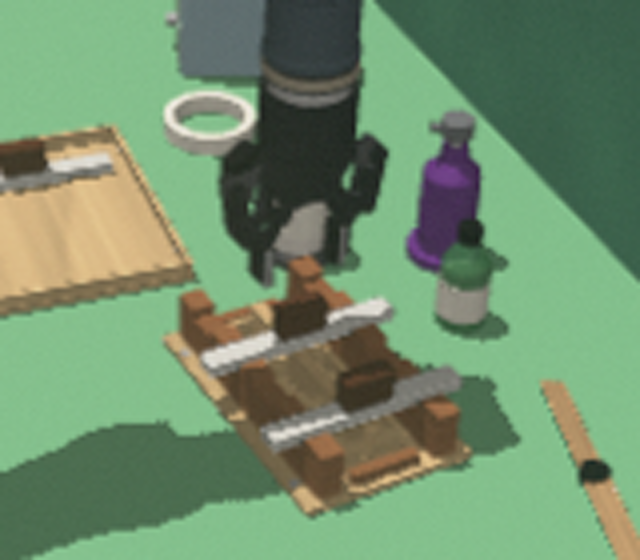

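```bash
python3 -m creep '[{"ax":0,"ay":0,"az":0,"tx":1,"ty":-4,"tz":-10,"jaw":0.35},{"ax":0,"ay":0,"az":0,"tx":1,"ty":-4,"tz":-25,"jaw":0.35},{"ax":0,"ay":0,"az":0,"tx":1,"ty":-4,"tz":-40,"jaw":0.35},{"ax":0,"ay":0,"az":0,"tx":1,"ty":-4,"tz":-41,"jaw":0.35},{"ax":0,"ay":0,"az":0,"tx":1,"ty":-4,"tz":-41,"jaw":0.35}]' 60
python3 -m creep '[{"ax":0,"ay":0,"az":0,"tx":0,"ty":0,"tz":0,"jaw":-0.5},{"ax":0,"ay":0,"az":0,"tx":0,"ty":0,"tz":0,"jaw":-0.5},{"ax":0,"ay":0,"az":0,"tx":0,"ty":0,"tz":0,"jaw":-0.5},{"ax":0,"ay":0,"az":0,"tx":0,"ty":0,"tz":0,"jaw":-0.5}]' 60
python3 -m creep '[{"ax":0,"ay":0,"az":0,"tx":0,"ty":0,"tz":20,"jaw":-0.5},{"ax":0,"ay":0,"az":0,"tx":0,"ty":0,"tz":60,"jaw":-0.5},{"ax":0,"ay":0,"az":0,"tx":0,"ty":0,"tz":105,"jaw":-0.5},{"ax":0,"ay":0,"az":0,"tx":-10,"ty":20,"tz":130,"jaw":-0.5},{"ax":0,"ay":0,"az":-0.05,"tx":-28,"ty":58,"tz":130,"jaw":-0.5}]'
python3 -m creep '[{"ax":0,"ay":0,"az":-0.06,"tx":-20,"ty":45,"tz":0,"jaw":-0.5},{"ax":0,"ay":0,"az":-0.112,"tx":-40,"ty":90,"tz":0,"jaw":-0.5},{"ax":0,"ay":0,"az":-0.112,"tx":-60,"ty":135,"tz":0,"jaw":-0.5},{"ax":0,"ay":0,"az":-0.112,"tx":-80,"ty":180,"tz":0,"jaw":-0.5},{"ax":0,"ay":0,"az":-0.112,"tx":-100,"ty":225,"tz":0,"jaw":-0.5}]'
python3 -m creep '[{"ax":0,"ay":0,"az":0,"tx":0,"ty":0,"tz":-40,"jaw":-0.5},{"ax":0,"ay":0,"az":0,"tx":0,"ty":0,"tz":-80,"jaw":-0.5},{"ax":0,"ay":0,"az":0,"tx":0,"ty":0,"tz":-115,"jaw":-0.5},{"ax":0,"ay":0,"az":0,"tx":0,"ty":0,"tz":-125,"jaw":-0.5},{"ax":0,"ay":0,"az":0,"tx":0,"ty":0,"tz":-125,"jaw":-0.5}]'
python3 - <<'E'
from h import *
to(476.8,312.4,50,-0.043)
crop("side","d5",230,80,430,260,4)
E
```

```text
t: 32.05
position: [604.3, 27.7, 86.4]
tool_rot: [2.085, 2.344, -0.002]
contact_force: [-0.1, 0.1, 1.0]
opening: 0.675
t: 32.45
position: [605.3, 27.7, 88.0]
tool_rot: [2.083, 2.343, 0.001]
contact_force: [0.3, -0.3, 2.3]
opening: 0.502
t: 32.95
position: [579.9, 82.4, 222.0]
tool_rot: [2.147, 2.277, 0.01]
contact_force: [0.7, 1.1, -2.7]
opening: 0.497
t: 33.45
position: [475.2, 312.3, 217.3]
tool_rot: [2.267, 2.167, -0.001]
contact_force: [-0.6, 0.1, -1.5]
opening: 0.499
t: 33.95
position: [476.0, 310.1, 91.2]
tool_rot: [2.267, 2.167, -0.006]
contact_force: [0.4, 0.7, -1.4]
opening: 0.501
t 33.95 pos [476.  310.1  91.2] jawyaw -0.045 open 0.501 F [ 0.4  0.7 -1.4]
delta [  0.8   2.3 -41.2] turn [0.007 0.001 0.002] q7 -0.36
```

View pics/d5.png

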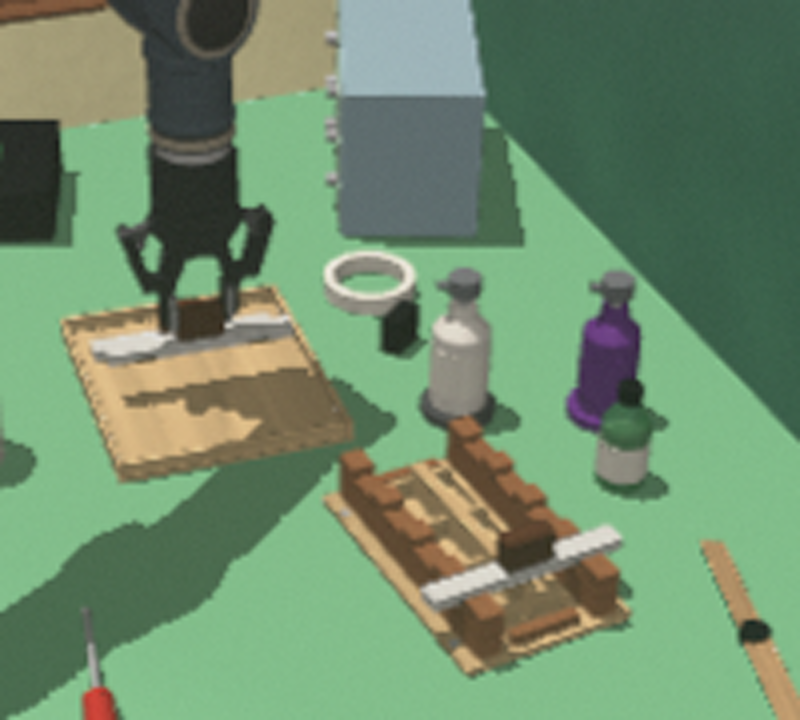

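```bash
python3 -m creep '[{"ax":0,"ay":0,"az":0.002,"tx":0,"ty":1,"tz":-15,"jaw":-0.5},{"ax":0,"ay":0,"az":0.002,"tx":0,"ty":1,"tz":-28,"jaw":-0.5},{"ax":0,"ay":0,"az":0.002,"tx":0,"ty":1,"tz":-35,"jaw":-0.5},{"ax":0,"ay":0,"az":0.002,"tx":0,"ty":1,"tz":-38,"jaw":-0.5},{"ax":0,"ay":0,"az":0.002,"tx":0,"ty":1,"tz":-38,"jaw":-0.5}]'
python3 -m creep '[{"ax":0,"ay":0,"az":0,"tx":0,"ty":0,"tz":-1,"jaw":-0.5},{"ax":0,"ay":0,"az":0,"tx":0,"ty":0,"tz":-2,"jaw":-0.5},{"ax":0,"ay":0,"az":0,"tx":0,"ty":0,"tz":-2,"jaw":-0.5}]'
```

```text
t: 34.5
position: [476.7, 311.6, 54.0]
tool_rot: [2.265, 2.169, -0.002]
contact_force: [-0.9, -1.0, -2.2]
opening: 0.499
t: 34.8
position: [476.9, 311.8, 52.6]
tool_rot: [2.265, 2.169, -0.0]
contact_force: [0.3, 0.1, -1.2]
opening: 0.491
```

```bash
python3 -m creep '[{"ax":0,"ay":0,"az":0,"tx":0,"ty":0,"tz":-1,"jaw":-0.5},{"ax":0,"ay":0,"az":0,"tx":0,"ty":0,"tz":-1.7,"jaw":-0.5},{"ax":0,"ay":0,"az":0,"tx":0,"ty":0,"tz":-1.7,"jaw":-0.5},{"ax":0,"ay":0,"az":0,"tx":0,"ty":0,"tz":-1.7,"jaw":-0.5}]'
python3 -m creep '[{"ax":0,"ay":0,"az":0,"tx":0,"ty":0,"tz":0,"jaw":0.2},{"ax":0,"ay":0,"az":0,"tx":0,"ty":0,"tz":0,"jaw":0.35},{"ax":0,"ay":0,"az":0,"tx":0,"ty":0,"tz":0,"jaw":0.35}]'
python3 -m creep '[{"ax":0,"ay":0,"az":0,"tx":0,"ty":0,"tz":20,"jaw":0.35},{"ax":0,"ay":0,"az":0,"tx":0,"ty":0,"tz":60,"jaw":0.35},{"ax":0,"ay":0,"az":0,"tx":0,"ty":0,"tz":105,"jaw":0.35},{"ax":0,"ay":0,"az":0.08,"tx":15,"ty":-40,"tz":110,"jaw":0.35},{"ax":0,"ay":0,"az":0.162,"tx":30,"ty":-83,"tz":110,"jaw":0.35}]'
python3 -m creep '[{"ax":0,"ay":0,"az":0,"tx":17,"ty":-46,"tz":0,"jaw":0.35},{"ax":0,"ay":0,"az":0,"tx":34,"ty":-92,"tz":0,"jaw":0.35},{"ax":0,"ay":0,"az":0,"tx":51,"ty":-138,"tz":0,"jaw":0.35},{"ax":0,"ay":0,"az":0,"tx":68,"ty":-184,"tz":0,"jaw":0.35},{"ax":0,"ay":0,"az":0,"tx":85,"ty":-230,"tz":0,"jaw":0.35}]'
python3 -m creep '[{"ax":0,"ay":0,"az":0,"tx":13,"ty":-37,"tz":0,"jaw":0.35},{"ax":0,"ay":0,"az":0,"tx":25,"ty":-69,"tz":-10,"jaw":0.35},{"ax":0,"ay":0,"az":0,"tx":25,"ty":-69,"tz":-35,"jaw":0.35},{"ax":0,"ay":0,"az":0,"tx":25,"ty":-69,"tz":-35,"jaw":0.35},{"ax":0,"ay":0,"az":0,"tx":25,"ty":-69,"tz":-35,"jaw":0.35}]'
python3 - <<'E'
from h import *
to(616.3,-70,84,0.119)
crop("side","d6",230,80,430,260,4)
E
```

```text
t: 35.2
position: [476.8, 311.8, 50.9]
tool_rot: [2.265, 2.17, -0.0]
contact_force: [0.5, 1.3, 1.1]
opening: 0.494
t: 35.5
position: [476.9, 311.8, 50.7]
tool_rot: [2.265, 2.169, -0.0]
contact_force: [-0.4, 0.9, -0.6]
opening: 0.67
t: 36.0
position: [507.8, 230.6, 162.8]
tool_rot: [2.07, 2.354, 0.008]
contact_force: [0.7, -0.3, -0.7]
opening: 0.675
t: 36.5
position: [592.2, -3.1, 160.8]
tool_rot: [2.081, 2.346, 0.001]
contact_force: [0.7, 0.5, -0.3]
opening: 0.672
t: 37.0
position: [616.5, -69.5, 125.4]
tool_rot: [2.082, 2.347, -0.001]
contact_force: [0.2, 0.5, -0.8]
opening: 0.673
t 37.0 pos [616.5 -69.5 125.4] jawyaw 0.12 open 0.673 F [ 0.2  0.5 -0.8]
delta [ -0.2  -0.5 -41.4] turn [ 0.003  0.003 -0.001] q7 0.48
```

View pics/d6.png

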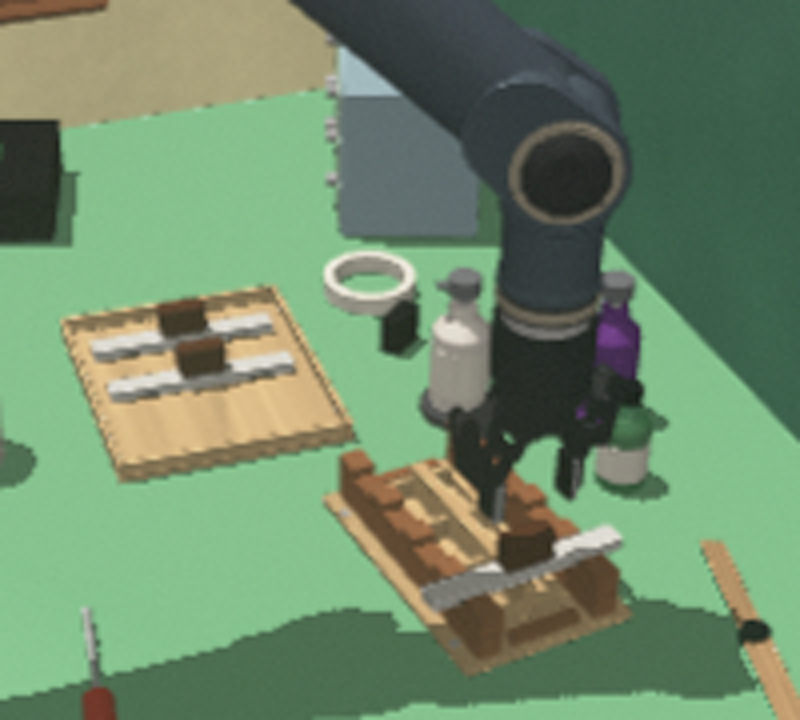

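Two bars flat in the tray. Last one.

```bash
python3 -m creep '[{"ax":0,"ay":0,"az":0,"tx":0,"ty":0,"tz":-10,"jaw":0.35},{"ax":0,"ay":0,"az":0,"tx":0,"ty":0,"tz":-25,"jaw":0.35},{"ax":0,"ay":0,"az":0,"tx":0,"ty":0,"tz":-39,"jaw":0.35},{"ax":0,"ay":0,"az":0,"tx":0,"ty":0,"tz":-40,"jaw":0.35},{"ax":0,"ay":0,"az":0,"tx":0,"ty":0,"tz":-40,"jaw":0.35}]' 60
python3 -m creep '[{"ax":0,"ay":0,"az":0,"tx":0,"ty":0,"tz":0,"jaw":-0.5},{"ax":0,"ay":0,"az":0,"tx":0,"ty":0,"tz":0,"jaw":-0.5},{"ax":0,"ay":0,"az":0,"tx":0,"ty":0,"tz":0,"jaw":-0.5},{"ax":0,"ay":0,"az":0,"tx":0,"ty":0,"tz":0,"jaw":-0.5}]' 60
python3 -m creep '[{"ax":0,"ay":0,"az":0,"tx":0,"ty":0,"tz":20,"jaw":-0.5},{"ax":0,"ay":0,"az":0,"tx":0,"ty":0,"tz":60,"jaw":-0.5},{"ax":0,"ay":0,"az":0,"tx":0,"ty":0,"tz":105,"jaw":-0.5},{"ax":0,"ay":0,"az":0,"tx":-12,"ty":30,"tz":130,"jaw":-0.5},{"ax":0,"ay":0,"az":-0.05,"tx":-32,"ty":73,"tz":130,"jaw":-0.5}]'
python3 -m creep '[{"ax":0,"ay":0,"az":-0.06,"tx":-20,"ty":45,"tz":0,"jaw":-0.5},{"ax":0,"ay":0,"az":-0.112,"tx":-40,"ty":90,"tz":0,"jaw":-0.5},{"ax":0,"ay":0,"az":-0.112,"tx":-60,"ty":135,"tz":0,"jaw":-0.5},{"ax":0,"ay":0,"az":-0.112,"tx":-80,"ty":180,"tz":0,"jaw":-0.5},{"ax":0,"ay":0,"az":-0.112,"tx":-100,"ty":225,"tz":0,"jaw":-0.5}]'
python3 -m creep '[{"ax":0,"ay":0,"az":0,"tx":-10,"ty":15,"tz":-35,"jaw":-0.5},{"ax":0,"ay":0,"az":0,"tx":-10,"ty":15,"tz":-80,"jaw":-0.5},{"ax":0,"ay":0,"az":0,"tx":-10,"ty":15,"tz":-115,"jaw":-0.5},{"ax":0,"ay":0,"az":0,"tx":-10,"ty":15,"tz":-122,"jaw":-0.5},{"ax":0,"ay":0,"az":0,"tx":-10,"ty":15,"tz":-122,"jaw":-0.5}]'
python3 - <<'E'
from h import *
to(473.8,243.5,50,-0.043)
crop("side","d7",230,80,430,260,4)
E
```

```text
t: 37.55
position: [616.3, -70.2, 84.8]
tool_rot: [2.083, 2.346, -0.002]
contact_force: [-0.3, 0.1, -0.0]
opening: 0.676
t: 37.95
position: [617.3, -70.5, 86.3]
tool_rot: [2.081, 2.345, 0.001]
contact_force: [0.8, -0.8, 1.4]
opening: 0.499
t: 38.45
position: [587.5, -0.1, 220.1]
tool_rot: [2.143, 2.279, 0.009]
contact_force: [0.6, 1.1, -1.9]
opening: 0.506
t: 38.95
position: [483.3, 229.3, 215.6]
tool_rot: [2.265, 2.17, -0.001]
contact_force: [-0.0, 0.1, -1.9]
opening: 0.497
t: 39.45
position: [474.3, 242.1, 93.0]
tool_rot: [2.265, 2.169, -0.005]
contact_force: [0.6, 1.1, -1.2]
opening: 0.497
t 39.45 pos [474.3 242.1  93. ] jawyaw -0.044 open 0.497 F [ 0.6  1.1 -1.2]
delta [ -0.5   1.4 -43. ] turn [0.006 0.002 0.001] q7 -0.27
```

View pics/d7.png

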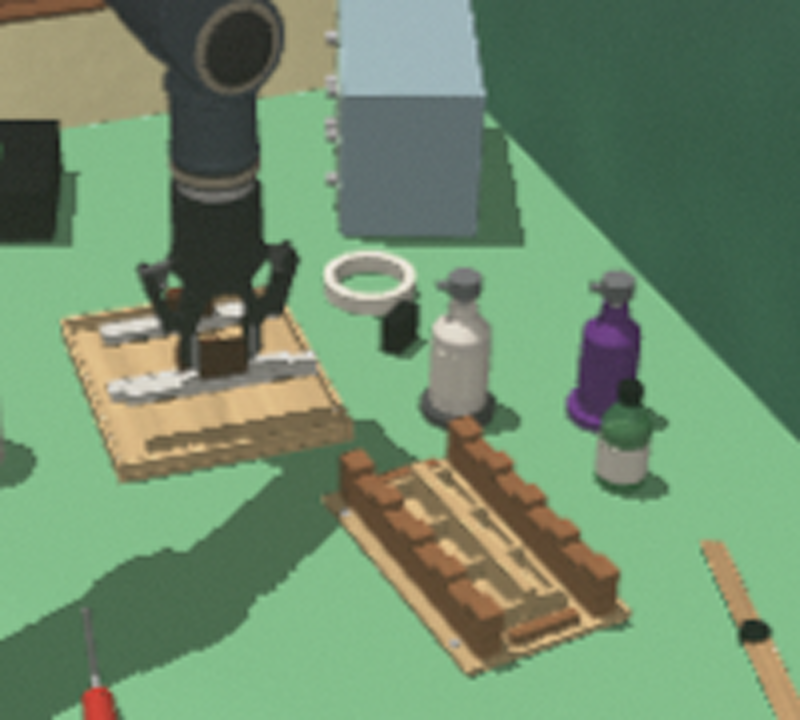

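The first bar in the tray seems to have shifted (left end now at crop (102,335) rather than (92,352)). Place this one, then check.

```bash
python3 -m creep '[{"ax":0,"ay":0,"az":0,"tx":0,"ty":1,"tz":-15,"jaw":-0.5},{"ax":0,"ay":0,"az":0,"tx":0,"ty":1,"tz":-30,"jaw":-0.5},{"ax":0,"ay":0,"az":0,"tx":0,"ty":1,"tz":-38,"jaw":-0.5},{"ax":0,"ay":0,"az":0,"tx":0,"ty":1,"tz":-42,"jaw":-0.5},{"ax":0,"ay":0,"az":0,"tx":0,"ty":1,"tz":-42,"jaw":-0.5}]'
python3 -m creep '[{"ax":0,"ay":0,"az":0,"tx":0,"ty":0,"tz":-1,"jaw":-0.5},{"ax":0,"ay":0,"az":0,"tx":0,"ty":0,"tz":-1,"jaw":-0.5},{"ax":0,"ay":0,"az":0,"tx":0,"ty":0,"tz":-1,"jaw":-0.5}]'
```

```text
t: 40.0
position: [474.5, 243.5, 51.0]
tool_rot: [2.265, 2.169, -0.003]
contact_force: [0.1, 0.4, -1.2]
opening: 0.496
t: 40.3
position: [475.0, 243.9, 51.0]
tool_rot: [2.265, 2.169, 0.0]
contact_force: [0.3, 0.1, -0.2]
opening: 0.501
```

```bash
python3 -m creep '[{"ax":0,"ay":0,"az":0,"tx":0,"ty":0,"tz":-1,"jaw":-0.5},{"ax":0,"ay":0,"az":0,"tx":0,"ty":0,"tz":-1.7,"jaw":-0.5},{"ax":0,"ay":0,"az":0,"tx":0,"ty":0,"tz":-1.7,"jaw":-0.5},{"ax":0,"ay":0,"az":0,"tx":0,"ty":0,"tz":-1.7,"jaw":-0.5}]'
python3 -m creep '[{"ax":0,"ay":0,"az":0,"tx":0,"ty":0,"tz":0,"jaw":0.2},{"ax":0,"ay":0,"az":0,"tx":0,"ty":0,"tz":0,"jaw":0.35},{"ax":0,"ay":0,"az":0,"tx":0,"ty":0,"tz":0,"jaw":0.35}]'
python3 -m creep '[{"ax":0,"ay":0,"az":0,"tx":0,"ty":0,"tz":20,"jaw":0.35},{"ax":0,"ay":0,"az":0,"tx":0,"ty":0,"tz":60,"jaw":0.35},{"ax":0,"ay":0,"az":0,"tx":0,"ty":0,"tz":105,"jaw":0.35},{"ax":0,"ay":0,"az":0,"tx":0,"ty":-40,"tz":130,"jaw":0.35},{"ax":0,"ay":0,"az":0,"tx":0,"ty":-83,"tz":130,"jaw":0.35}]'
python3 -m creep '[{"ax":0,"ay":0,"az":0,"tx":5,"ty":-45,"tz":10,"jaw":0.35},{"ax":0,"ay":0,"az":0,"tx":10,"ty":-90,"tz":20,"jaw":0.35},{"ax":0,"ay":0,"az":0,"tx":15,"ty":-135,"tz":30,"jaw":0.35},{"ax":0,"ay":0,"az":0,"tx":20,"ty":-180,"tz":40,"jaw":0.35},{"ax":0,"ay":0,"az":0,"tx":20,"ty":-220,"tz":40,"jaw":0.35}]'
python3 -m creep '[{"ax":0,"ay":0,"az":0,"tx":0,"ty":0,"tz":0,"jaw":0.35},{"ax":0,"ay":0,"az":0,"tx":0,"ty":0,"tz":0,"jaw":0.35}]'
python3 - <<'E'
from h import *
to(473.8,0,200,0)
crop("side","e1",230,110,430,250,4)
crop("top","e2",150,110,370,260,3.6)
cv2.imwrite("pics/e3.png",bot.capture("side")[:,:,::-1]);cv2.imwrite("pics/e4.png",bot.capture("top")[:,:,::-1])
E
```

```text
t: 40.7
position: [474.9, 243.9, 49.2]
tool_rot: [2.265, 2.17, -0.0]
contact_force: [-1.1, 0.3, 1.2]
opening: 0.505
t: 41.0
position: [474.9, 243.8, 49.0]
tool_rot: [2.265, 2.169, -0.0]
contact_force: [-0.2, 0.4, 0.1]
opening: 0.674
t: 41.5
position: [477.3, 161.8, 182.6]
tool_rot: [2.259, 2.172, 0.012]
contact_force: [0.3, -0.7, 0.0]
opening: 0.673
t: 42.0
position: [495.9, -61.8, 220.6]
tool_rot: [2.264, 2.166, 0.004]
contact_force: [0.9, -0.3, -0.2]
opening: 0.676
t: 42.2
position: [494.5, -60.1, 219.0]
tool_rot: [2.268, 2.166, -0.0]
contact_force: [0.3, 1.2, -0.4]
opening: 0.675
t 42.2 pos [494.5 -60.1 219. ] jawyaw -0.046 open 0.675 F [ 0.3  1.2 -0.4]
delta [-20.7  60.1 -19. ] turn [0.004 0.003 0.046] q7 0.21
```

View pics/e1.png

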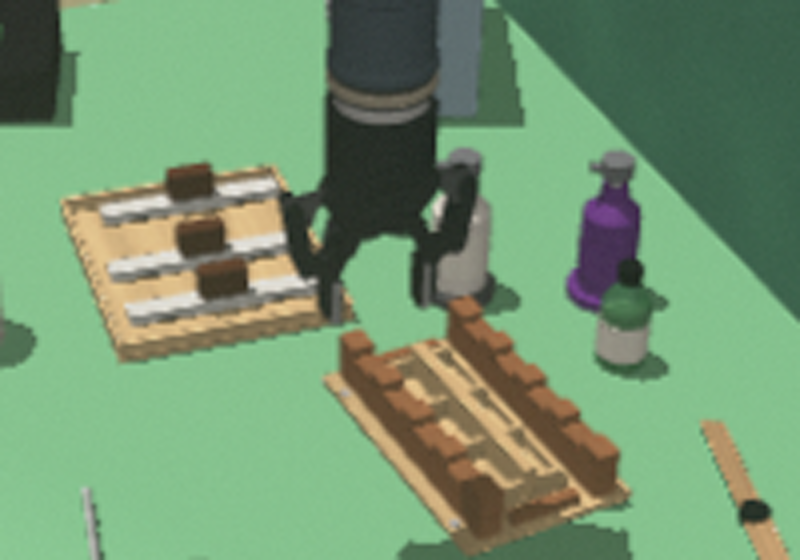

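View pics/e2.png

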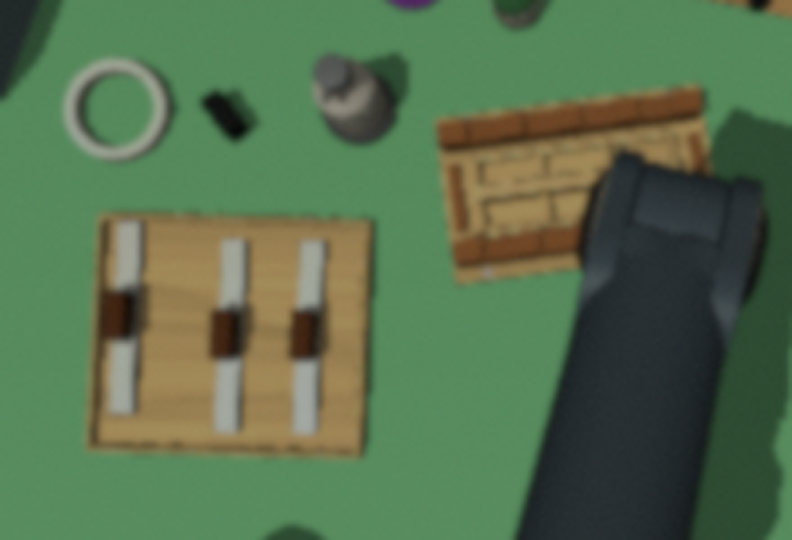

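View pics/e3.png

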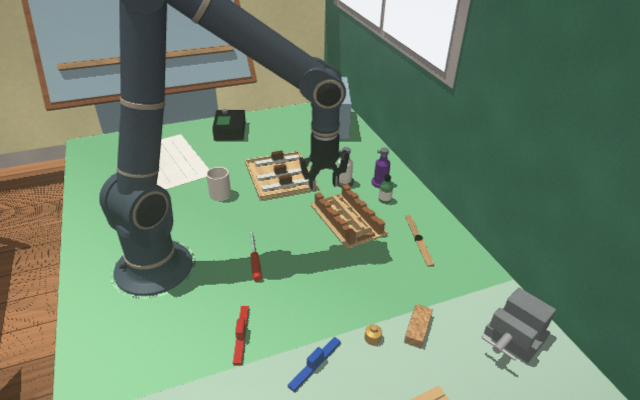

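Bar 1 in the tray was indeed knocked toward the far corner (top crop (120,315)). Check that all three lie flat within the walls.

Run:
```python
from h import *
t=cv2.imread("pics/e4.png");hsv=cv2.cvtColor(t,cv2.COLOR_BGR2HSV)
m=cv2.inRange(hsv,(0,0,100),(180,70,255))
c,s=np.cos(-.043),np.sin(-.043)
for n,(x0,x1) in dict(b1=(176,192),b2=(206,222),b3=(228,244)).items():
    r=np.zeros_like(m);r[168:235,x0:x1]=m[168:235,x0:x1]
    cs=[k for k in cv2.findContours(r,cv2.RETR_EXTERNAL,cv2.CHAIN_APPROX_NONE)[0] if cv2.contourArea(k)>25]
    q=cv2.minAreaRect(np.vstack(cs));W=np.array([onz("top",*p,17) for p in cv2.boxPoints(q)])
    ee=[W[1]-W[0],W[2]-W[1]];e=max(ee,key=np.linalg.norm);C=W.mean(0)[:2]
    d=W[:,:2]-[476.8,312.4];L=np.stack([c*d[:,0]+s*d[:,1],-s*d[:,0]+c*d[:,1]],1)
    print(n,C.round(1),"tray frame c",L.mean(0).round(1),"min",L.min(0).round(1),"max",L.max(0).round(1),"yaw",round(np.arctan(e[1]/e[0]),3),[np.linalg.norm(k).round(1) for k in ee],len(cs))
    # far end / near end heights: predicted side-view pixels of the bar top ends if flat
    u=e/np.linalg.norm(e);u=u*np.sign(u[0])
    for k in (-85,85): print("  side pred of end",proj("side",[C[0]+u[0]*k,C[1]+u[1]*k,17]).round(1))
    print("  grip pred side",proj("side",[*C,47]).round(1),"top",proj("top",[*C,47]).round(1))
crop("top","e5",165,160,260,245,8,t); crop("side","e6",240,140,325,205,9,cv2.imread("pics/e3.png"))
```

```text
b1 [494.4 403.6] tray frame c [13.6 91.9] min [-71.3  78.9] max [ 98.5 104.8] yaw -0.047 [np.float64(169.1), np.float64(25.2)] 2
  side pred of end [255.9 162.2]
  side pred of end [299.8 155.2]
  grip pred side [277.8 151.9] top [181.3 196.7]
b2 [475.7 312.1] tray frame c [-1.1 -0.3] min [-87.1 -12.8] max [84.9 12. ] yaw -0.047 [np.float64(171.4), np.float64(24.1)] 2
  side pred of end [257.5 176.4]
  side pred of end [303.2 168.8]
  grip pred side [280.4 165.6] top [211.  202.3]
b3 [474.5 243.6] tray frame c [  0.7 -68.8] min [-85.3 -81.1] max [ 86.6 -56.7] yaw -0.044 [np.float64(171.5), np.float64(24.3)] 2
  side pred of end [262.4 187.2]
  side pred of end [309.3 178.9]
  grip pred side [286. 176.] top [233.2 202.3]
```

View pics/e5.png

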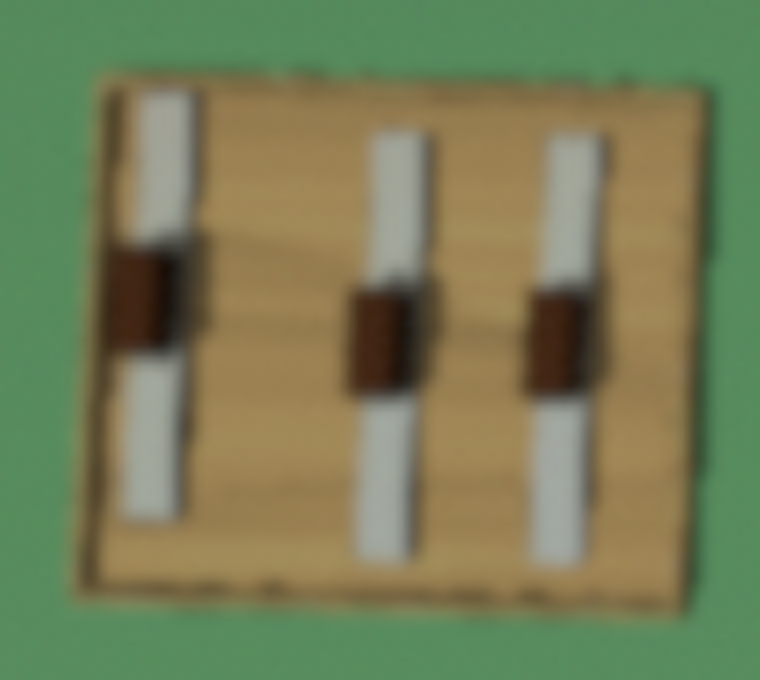

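View pics/e6.png

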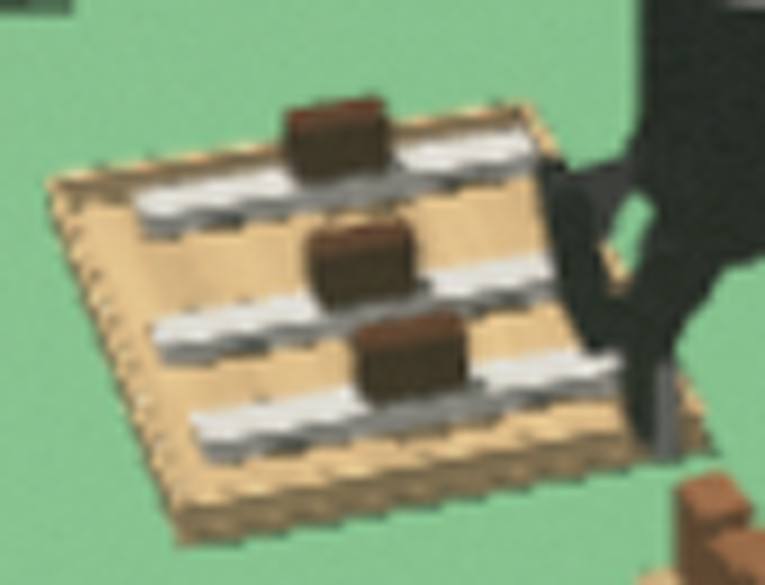

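Bar 1 lies flat inside the walls: its ends are seen at (255.6,162.8) and (299.4,155.5), predicted for flat (255.9,162.2) and (299.8,155.2). It stays. Clear the arm and check the wing and bystanders.

```bash
python3 -m creep '[{"ax":0,"ay":0,"az":0,"tx":0,"ty":-40,"tz":20,"jaw":0.35},{"ax":0,"ay":0,"az":0,"tx":0,"ty":-85,"tz":40,"jaw":0.35},{"ax":0,"ay":0,"az":0,"tx":0,"ty":-130,"tz":50,"jaw":0.35},{"ax":0,"ay":0,"az":0,"tx":0,"ty":-175,"tz":50,"jaw":0.35},{"ax":0,"ay":0,"az":0,"tx":0,"ty":-220,"tz":50,"jaw":0.35}]'
python3 -m creep '[{"ax":0,"ay":0,"az":0,"tx":-30,"ty":-35,"tz":0,"jaw":0.35},{"ax":0,"ay":0,"az":0,"tx":-60,"ty":-70,"tz":0,"jaw":0.35},{"ax":0,"ay":0,"az":0,"tx":-90,"ty":-100,"tz":0,"jaw":0.35},{"ax":0,"ay":0,"az":0,"tx":-90,"ty":-100,"tz":0,"jaw":0.35},{"ax":0,"ay":0,"az":0,"tx":-90,"ty":-100,"tz":0,"jaw":0.35}]'
python3 - <<'E'
from h import *
t=bot.capture("top")[:,:,::-1];s=bot.capture("side")[:,:,::-1]
cv2.imwrite("pics/f1.png",t)
crop("side","f3",230,110,430,250,4,s)
d=np.hstack([cv2.absdiff(t,cv2.imread("pics/top0.png")),cv2.absdiff(s,cv2.imread("pics/side0.png"))]).max(2)
cv2.imwrite("pics/f2.png",cv2.resize(np.clip(d*3.,0,255).astype(np.uint8),(800,250)))
hsv=cv2.cvtColor(t,cv2.COLOR_BGR2HSV);w=cv2.inRange(hsv,(14,60,60),(32,255,255))
crop("top","f4",265,120,365,200,7,t)
E
```

```text
t: 42.9
position: [495.6, -279.4, 269.3]
tool_rot: [2.261, 2.173, 0.001]
contact_force: [1.2, 0.2, 0.5]
opening: 0.678
t: 43.4
position: [404.7, -379.1, 268.9]
tool_rot: [2.266, 2.169, 0.0]
contact_force: [1.5, 0.2, 0.1]
opening: 0.676
```

View pics/f1.png

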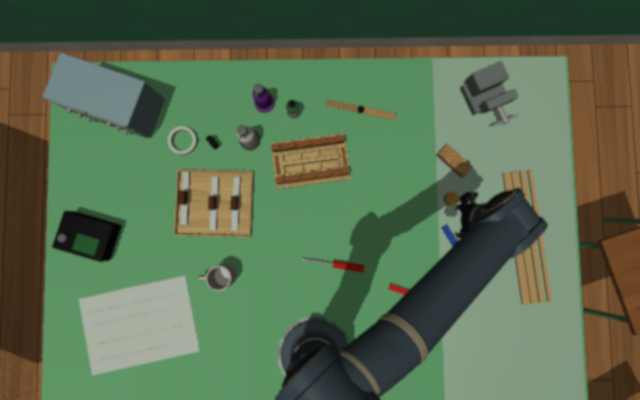

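View pics/f2.png

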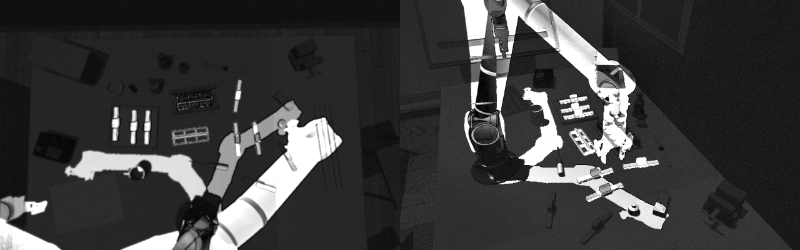

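View pics/f3.png

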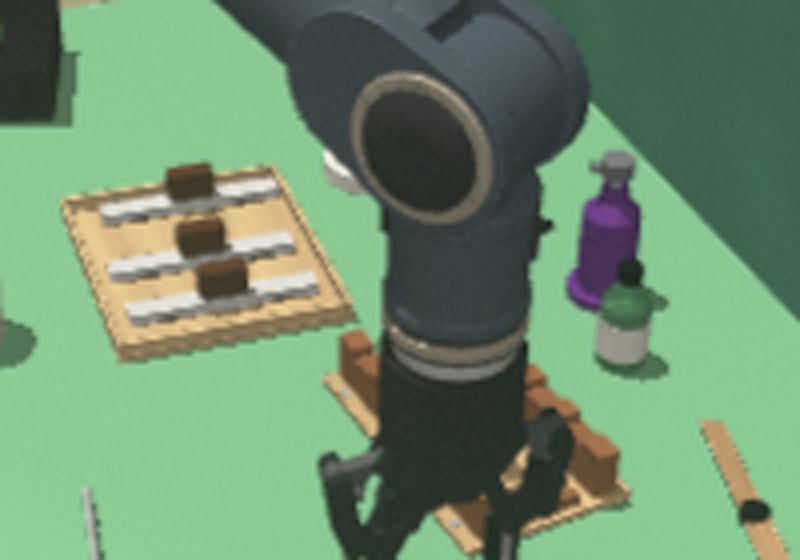

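View pics/f4.png

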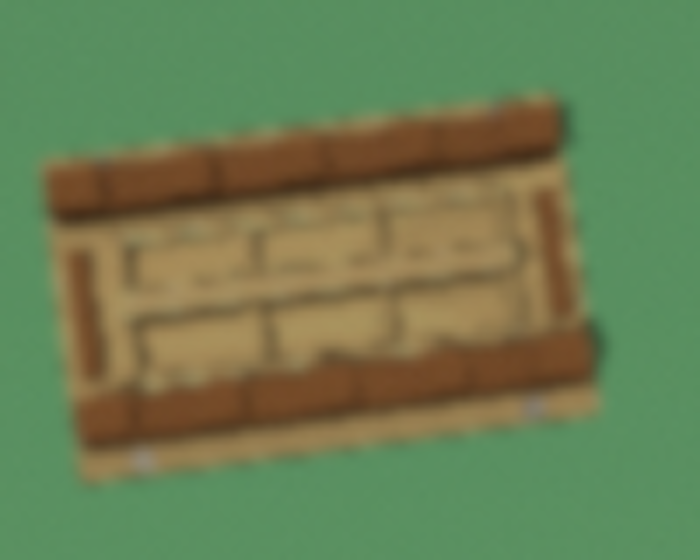

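Wing lies centred between rails and end stops; the difference image shows change only at the bars, wing, jig, arm and shadows. Hand in.

```bash
python3 -c "
from bench import bot
print(bot.hand_in(), bot.get_obs()['t'])"
```

```text
the job is handed in; nothing more can be done
the job is handed in; nothing more can be done
```

I finished the job and handed it in at about 43.5 s; the hand-in gave no verdict.

- **Wing:** it went into the jig's bed. In the last top view it lies flat, centred between the rails and end stops.
- **Bars in the jig:** there were three, so I left out the red and blue look-alikes. I laid them in the notch pairs at y = +75, +25 and −75 mm. Measured before the press, each was within 1 mm of centre and 0.006 rad of the jig's direction.
- **Cap:** with all bars let go, I pressed the white bottle's cap until it stopped. That was about 8 mm of travel and 16 N, and a later picture shows it back up.
- **Bars in the tray:** all three lie flat, grips up, on the tray floor.
- **Other things:** a picture comparison showed no moved bystanders where they were visible. In the last pictures the arm hid the blue and red look-alikes in the top view. The weight and sander lay under a changed shadow.

**One thing disagreed:** while I moved the last bar, the first bar in the tray was knocked about 14 mm along x and 23 mm along y. It now lies about 1.5 mm from the far wall. Both views agree that it is flat inside the walls, so I left it there.

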